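# Line up stain samples and rub them down

## Task

Set up all the wood-stain sample chips lying in front of the jig as one closed row on its board: nudged square and flush against the back fence, side by side without gaps, the darkest against the end stop at the right and each next one paler. Then, pressing the sanding block lightly (never so hard that its spring sole hits its stop), sweep it along the row without lifting, centred on the chips, from the palest chip to the darkest so that no dark dust is rubbed into pale wood. Finally stand the sanding block back in the middle of its cork rest, leaving the row closed and flush, and leave the other things on the bench alone.

Things in the scene. Friction and masses are not known exactly. Their poses are not given: they have to be found in the camera images.
- chip_cream: wood-stain sample chip: a wooden block 64 mm (its x) by 50 mm (its y) by 20 mm thick, 60 g, top face stained cream, the palest, raw pale wood lower down the sides; starts flat on the bench top (z = 0) with its x roughly along world x; origin at the centre of its underside; may be absent
- chip_honey: wood-stain sample chip: a wooden block 64 mm (its x) by 50 mm (its y) by 20 mm thick, 60 g, top face stained honey yellow, second palest, raw pale wood lower down the sides; starts flat on the bench top (z = 0) with its x roughly along world x; origin at the centre of its underside; may be absent
- chip_red: wood-stain sample chip: a wooden block 64 mm (its x) by 50 mm (its y) by 20 mm thick, 60 g, top face stained red-brown, the middle shade, raw pale wood lower down the sides; starts flat on the bench top (z = 0) with its x roughly along world x; origin at the centre of its underside; may be absent
- chip_brown: wood-stain sample chip: a wooden block 64 mm (its x) by 50 mm (its y) by 20 mm thick, 60 g, top face stained dark brown, second darkest, raw pale wood lower down the sides; starts flat on the bench top (z = 0) with its x roughly along world x; origin at the centre of its underside; may be absent
- chip_black: wood-stain sample chip: a wooden block 64 mm (its x) by 50 mm (its y) by 20 mm thick, 60 g, top face stained black, the darkest, raw pale wood lower down the sides; starts flat on the bench top (z = 0) with its x roughly along world x; origin at the centre of its underside; always present
- jig: fixed jig, light grey laminate board 150 (x) by 350 (y) by 12 mm thick; origin at the centre of its underside, x roughly away from the robot, y to the left. Dark back fence along the far edge: near face at x = +59 mm. Dark end stop at the right end: left face at y = -159 mm, from x = -31 to +59 mm. Both rise 12 mm above the board; chips on the board have their tops at 32 mm, 8 mm higher than both
- jig_first (a point): point on the jig board's top (12 mm above its underside), at x = 27, y = -134 mm in the jig's frame: where the underside centre of the darkest chip belongs, touching fence and stop. Chips stand with their x (64 mm) square to the fence and their 50 mm widths side by side, so each next centre is 50 mm further along the jig's +y
- rest: fixed cork rest for the sanding block, 110 mm (x) by 90 mm (y) by 6 mm thick, at the left of the jig; origin at the centre of its underside
- sander: hand sanding block standing on the cork rest, 170 g, 66 mm tall: wooden body 60 (its x) by 36 mm (its y) from 24 to 66 mm above the underside, gripped across the 36 mm; sole 64 (x) by 44 mm (y) on a soft spring, red low-friction (about 0.3) abrasive face. Origin at the centre of the unpressed sole's underside, fixed to the wooden body. In use its x lies square to the fence, like the chips' x
- sole (a joint): how far the sander's spring-backed sole is pressed in, m: 0 free, 0.012 on its stop; stiffness about 900 N/m (6 mm gives some 5.5 N); standing on its own weight it reads 0.001 to 0.002
- tape_measure: yellow tape measure 60x68x40 mm at the far left, not part of the job; origin at the centre of its underside
- bit_box: small dark blue box of bits 46x70x24 mm at the left, not part of the job; origin at the centre of its underside
- spring_clamp: black spring clamp with orange jaw tip, 76x107x19 mm, at the back left, not part of the job; origin at the centre of its underside
Things that resemble listed ones, but are neither listed nor needed, are in the scene too. What is meant by the sander is not green, purple or turquoise, and is the larger of those in its own colour.

How it is judged:
By the outcome, as a careful person would: the job done as asked, in the order asked, and still so for the second after the job is handed in, with the robot touching nothing.
Of chip_cream, chip_honey, chip_red, chip_brown only 2 to 4 are there at a start; the rules pass over those that are not, and their reading is None.
At some moment in a run one of chip_cream, chip_honey, chip_red, chip_brown, chip_black may be knocked a few centimetres aside while the robot is not near it.
Once in a run the grip may slacken for a moment while it holds something.
It also fails if it takes over 210 s, if anything falls off the work surface, if the arm or the gripper's body presses on something with over 40 N, if the wrist force passes 120 N, or if a joint passes its speed limit or range.

## Robot

A 7-joint arm with a two-finger parallel gripper is mounted at the origin on a cart in front of the work surface, level with it; the furniture and walls round the work are solid. World frame = base frame: x ahead of the robot, y to its left, z up, the work surface at z = 0. Lengths are in m, angles in rad, forces in N, time in s.
With the tool pointing down it reaches from about 0.4 to 0.75 m from the base axis. Payload 19.5 kg.
Tool frame: the origin (TCP) lies between the finger pads; the fingertips stand 8 mm ahead of it and the grasp point (between the pads) lies 11 mm behind it; z points along the fingers, y is the line along which they close (so a half turn about z gives the same grasp; the last joint's range is limited). The gripper opens to 85 mm and grips with 20 to 120 N. Pads are 22 mm wide; open, the fingers measure 114 mm over their backs; the gripper's body (76 mm by 85 mm) begins 54 mm behind the grasp point. The pads swing forward as they close: fully open they stand 13 mm farther back than shut.
Start: joints at [-1.315, 0.707, -0.028, 1.485, 0.022, 0.951, -0.075], TCP at [0.169, 0.55, 0.203] pointing down, gripper open.
Joint ranges: [-2.71, 2.71], [-0.32, 2.16], [-1.57, 1.52], [0, 2.45], [-1.46, 4.6], [0, 2.02], [-2.83, 2.83]. Speed limits (rad/s): [1.89, 1.89, 2.57, 2.57, 3.01, 3.01, 3.01].

## Interface

Orientations are given as a 3x3 rotation matrix whose columns are the frame's x, y, z axes.
In Python, from bench import bot gives the robot as it stands.
- The arm moves only by the tool step_arm, never from a script. Its argument "rows" is a list of rows, each a list of 7 numbers: the opening, from 0 (shut) to 1 (fully open), then the shift along the world's x, y, z each as a share of 0.2 m, from -1 to 1, then the turn, a rotation vector about the world's x, y, z each as a share of pi rad, from -1 to 1. A call has 1 to 12 rows; each row shifts and turns the commanded pose from where the row before left it; what a row does not reach is not made up. A row lasts 1/8 s, in which the tool goes at most 62.5 mm and 10.7 degrees, less where a joint would pass 70% of its speed; a pose out of reach is approached as far as the arm can. A call with a number of a shift or a turn outside -1 to 1 is refused whole. A call with a gripper value outside its range is refused whole. The fingers move at their own pace and stop on an object; "grip_force" is the grip in N (left out, the last holds). Time passes only in rows, so rows that do not move let the fingers close. It gives the time, the measured TCP pose, the force, the opening and the grip force at its end, in the units of the state.
- bot.observe(): the state, without advancing time (a new reading comes with each control period).
- bot.snapshot(name): name is "scene" or "top"; returns the picture (384x512x3 uint8, blue, green, red); there is no depth.
- bot.calibration(name): a dict with "mtx" (3x3 intrinsics, pixels), "camera_from_world" (4x4, takes a point from world to camera coordinates). Camera axes: x right, y up, looking along -z (the intrinsics and any distortion apply to the point x, -y, -z); pixel columns grow to the right and rows downward; lengths in m; the calibration is good to about 2 mm. A picture is of the moment at which its call begins. calibration takes no time and is no camera call.
- bot.finish_job(): hands the job in; it is judged then, once.
The state is a dict: "time": time; "qpos": joint angles; "joint_vel": joint speeds; "effort": joint torques, N m; "tool_pos": TCP position; "tool_rot": TCP orientation; "contact_force": force on the tool from outside, world axes, zero at the start; "wrist_torque": the same for the moment, N m; "width": finger opening in m; "grasp_force": force on a finger pad.
Only numpy, scipy, OpenCV 4.12 (cv2) and the standard library are available. Lean on these libraries where they do the work, as an engineer would, in place of code of your own. Each camera call takes 0.05 s, during which the arm holds its last target. There are 200 camera calls.

## Working session

There is one attempt and no reset: what is moved stays moved. The work goes in short steps, Python scripts to look and compute and a tool call to move; the robot and the scene stay as the last step left them, time stands still between calls to the robot, and variables do not carry over. Pictures are saved under pics/ and viewed, at most 14 in all, crops included, and the job is handed in when it is done.

Besides the shell and the picture viewer there is one more tool, called after "Call:" by a JSON object that holds its "fn" and its "kwargs". step_arm: Moves the arm, as the interface text tells. Shift numbers are shares of 0.2 m and turn numbers shares of pi rad, none past 1 either way. Its arguments: {"type":"object","properties":{"rows":{"type":"array","items":{"type":"array","items":{"type":"number"}}},"grip_force":{"type":"number"}},"required":["rows"]}

```bash
mkdir -p pics; ls
cat > h.py <<'E'
import numpy as np, cv2
from bench import bot
def cal(n):
    c=bot.calibration(n); return np.array(c["mtx"]),np.array(c["camera_from_world"]),c
def proj(n,P):
    K,T,_=cal(n); P=np.atleast_2d(P); c=P@T[:3,:3].T+T[:3,3]; q=np.c_[c[:,0],-c[:,1],-c[:,2]]@K.T
    return q[:,:2]/q[:,2:]
def unproj(n,uv,z):
    K,T,_=cal(n); uv=np.atleast_2d(uv).astype(float); d=np.c_[uv,np.ones(len(uv))]@np.linalg.inv(K).T
    d=d*[1,-1,-1]; d=d@T[:3,:3]; o=-T[:3,:3].T@T[:3,3]; z=np.broadcast_to(z,len(uv))
    return o+d*((z-o[2])/d[:,2])[:,None]
E
python3 - <<'E'
from h import *
np.set_printoptions(precision=4,suppress=True)
for n in("top","scene"):
    K,T,c=cal(n); print(n,c.keys(),K.tolist(),-T[:3,:3].T@T[:3,3])
    im=bot.snapshot(n); cv2.imwrite(f"pics/{n}0.png",im); cv2.imwrite(f"pics/{n}0b.png",cv2.resize(im,(800,600),interpolation=cv2.INTER_CUBIC))
o=bot.observe(); print(o)
E
```

```text
pics
top dict_keys(['mtx', 'camera_from_world']) [[431.3641316534863, 0.0, 258.38600236164433], [0.0, 431.3641316534863, 187.66279501679983], [0.0, 0.0, 1.0]] [0.4713 0.1006 1.1992]
scene dict_keys(['mtx', 'camera_from_world']) [[413.05041933150306, 0.0, 250.73684271819567], [0.0, 413.05041933150306, 194.41351219388346], [0.0, 0.0, 1.0]] [ 0.1493 -0.6837  0.8209]
{'time': 0.1, 'qpos': array([-1.3147,  0.707 , -0.0276,  1.4849,  0.022 ,  0.9509, -0.0755]), 'joint_vel': array([-0.0006, -0.0015, -0.0025, -0.0008,  0.0005,  0.0006,  0.0003]), 'effort': array([  0.0015, -88.4284,   1.2362, -23.6454,   0.017 ,   0.005 ,
         0.0001]), 'tool_pos': array([0.1686, 0.5495, 0.203 ]), 'tool_rot': array([[-0.956 ,  0.2934, -0.0003],
       [ 0.2934,  0.956 , -0.0009],
       [-0.    , -0.0009, -1.    ]]), 'contact_force': array([-0.6485, -0.379 ,  0.2808]), 'wrist_torque': array([0.0671, 0.0282, 0.0535]), 'grasp_force': 0.0, 'width': 0.08569546835889799}
```

View pics/top0b.png

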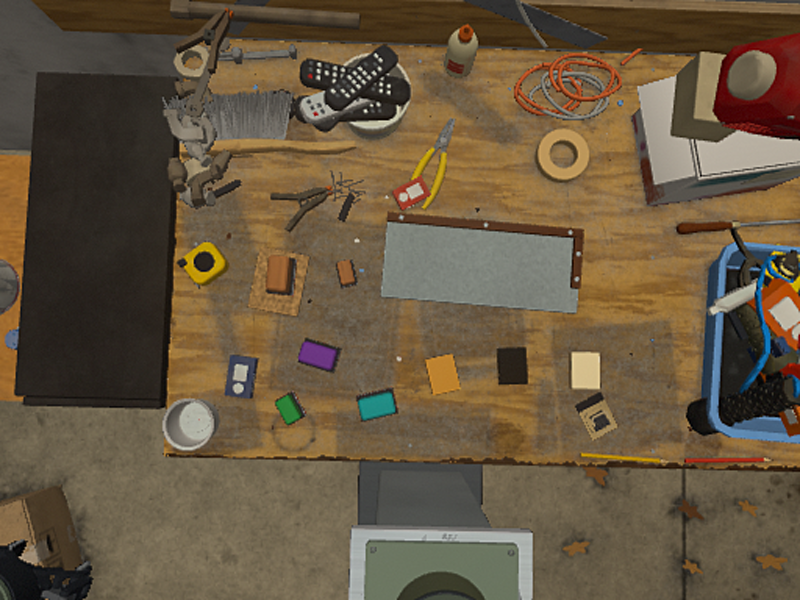

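View pics/scene0b.png

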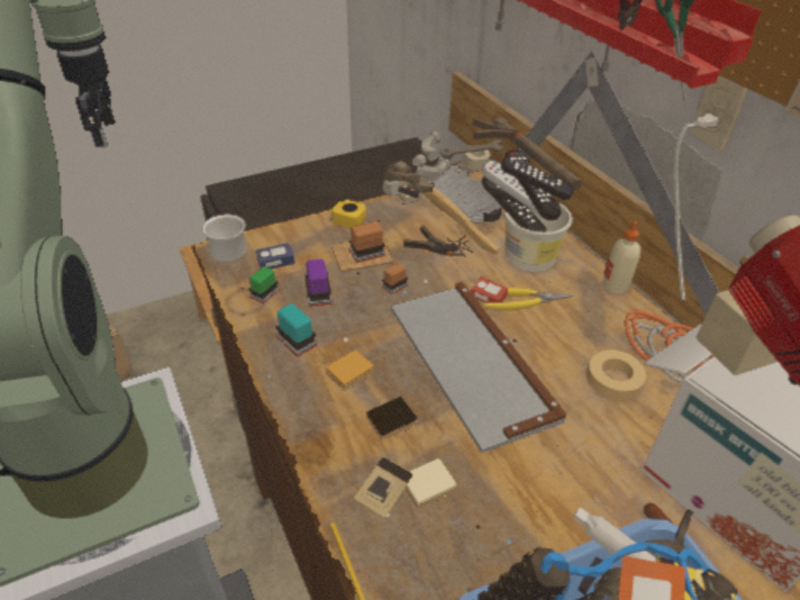

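The top view (800×600) shows honey at (442,374), black at (512,366) and cream at (585,370). There are no red or brown chips. The jig is around (480,265), with its stop at the right, and the sander is on the cork at (280,275). The small brown block at (346,272) is a decoy.

```bash
cat >> h.py <<'E'
# approximate pixel centres in 512x384 images
def seg(n,im,uv,thr=40,r=45,up=4):
    u,v=map(int,uv); u0,v0=u-r,v-r
    crop=cv2.resize(im[v0:v+r,u0:u+r],None,fx=up,fy=up,interpolation=cv2.INTER_CUBIC)
    lab=cv2.cvtColor(crop,cv2.COLOR_BGR2LAB).astype(np.float32)
    c=r*up; ref=np.median(lab[c-8:c+8,c-8:c+8].reshape(-1,3),0)
    m=(np.linalg.norm(lab-ref,axis=2)<thr).astype(np.uint8)
    m=cv2.morphologyEx(m,cv2.MORPH_OPEN,np.ones((9,9),np.uint8))
    k,L,s,cen=cv2.connectedComponentsWithStats(m)
    l=L[c,c]; mm=(L==l).astype(np.uint8)
    cn=max(cv2.findContours(mm,cv2.RETR_EXTERNAL,cv2.CHAIN_APPROX_NONE)[0],key=cv2.contourArea)
    cn=cn.reshape(-1,2); f=lambda p:(np.asarray(p)+.5)/up-.5+[u0,v0]
    return f(cn),f(cen[l])
def rect(n,cn,z):
    P=unproj(n,cn,z)[:,:2]; (c,wh,a)=cv2.minAreaRect((P*1000).astype(np.float32))
    return np.array(c)/1000,np.array(wh),a
def tri(uvt,uvs):
    A=[];b=[]
    for n,uv in(("top",uvt),("scene",uvs)):
        K,T,_=cal(n);o=-T[:3,:3].T@T[:3,3]; d=unproj(n,uv,0.)[0]-o; d/=np.linalg.norm(d)
        M=np.eye(3)-np.outer(d,d); A.append(M);b.append(M@o)
    x=np.linalg.lstsq(np.vstack(A),np.hstack(b),rcond=None)[0]; return x
E
cat > m0.py <<'E'
from h import *
np.set_printoptions(precision=4,suppress=True)
t=cv2.imread("pics/top0.png"); s=cv2.imread("pics/scene0.png"); k=.64
C=dict(honey=((442,374),(350,369),30,.02),black=((512,366),(391,416),18,.02),cream=((585,370),(431,481),22,.02),
 sand=((280,272),(367,238),25,.072))
vis=[cv2.resize(i,None,fx=1.5,fy=1.5,interpolation=cv2.INTER_CUBIC) for i in (t,s)]
for nm,(a,b,th,z) in C.items():
    ct,mt=seg("top",t,(a[0]*k,a[1]*k),th,25); cs,ms=seg("scene",s,(b[0]*k,b[1]*k),th,25)
    print(nm,"top",*rect("top",ct,z),"sc",*rect("scene",cs,z),"tri",tri(mt,ms))
    for v,c in zip(vis,(ct,cs)): cv2.polylines(v,[np.int32((c+.5)*1.5)],True,(255,0,255),1)
# board
for n,im,v,uv in(("top",t,vis[0],(300,170)),("scene",s,vis[1],(300,235))):
    c,m=seg(n,im,uv,22,110,3); cv2.polylines(v,[np.int32((c+.5)*1.5)],True,(255,255,0),1)
    q=cv2.approxPolyDP((c*4).astype(np.float32).reshape(-1,1,2),24,True).reshape(-1,2)/4
    print(n,"board",rect(n,c,.012)); print(unproj(n,q,.012)[:,:2])
cv2.imwrite("pics/v0.png",np.vstack([vis[0][280:570,180:650],vis[1][230:520,150:620]]))
E
python3 m0.py
```

```text
honey top [0.4226 0.005 ] [64.5055 49.9304] 14.52171802520752 sc [ 0.4107 -0.0239] [127.0306  91.0653] 87.4157943725586 tri [ 0.4169  0.0048 -0.0064]
black top [ 0.4404 -0.116 ] [63.3127 50.2876] 4.443523406982422 sc [ 0.4372 -0.1196] [63.5002 51.2459] 3.8503360748291016 tri [ 0.44   -0.1167  0.0148]
cream top [ 0.4362 -0.2454] [62.6184 47.5298] 0.4165508449077606 sc [ 0.4344 -0.2457] [62.104  49.2506] 0.9260874390602112 tri [ 0.4359 -0.2462  0.0179]
sand top [0.5886 0.3027] [130.9116  95.9494] 1.5706194639205933 sc [0.5666 0.2583] [73.7926 69.0748] 64.18495178222656 tri [0.5927 0.3128 0.0252]
top board (array([ 0.6127, -0.0606]), array([348.7113, 133.2437]), 86.68453979492188)
[[ 0.6857  0.1086]
 [ 0.5563  0.1151]
 [ 0.5382 -0.23  ]
 [ 0.6703 -0.2188]]
scene board (array([ 0.6114, -0.0595]), array([350.9311, 133.7851]), 86.73977661132812)
[[ 0.5621  0.1178]
 [ 0.5353 -0.2282]
 [ 0.6638 -0.2148]
 [ 0.6865  0.1078]]
```

View pics/v0.png

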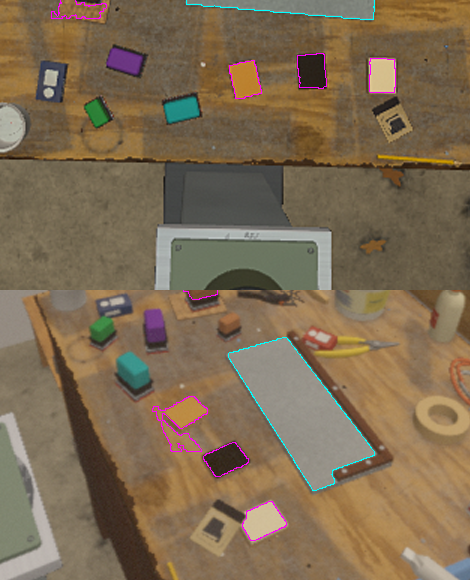

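Contours fit the three chips and the board. The sander blends into the cork, so I'll zoom in on it and fit the jig's lines.

Run:
```python
from h import *
np.set_printoptions(precision=4,suppress=True)
t=cv2.imread("pics/top0.png"); s=cv2.imread("pics/scene0.png")
for n,im,uv in(("top",t,(300,170)),("scene",s,(300,235))):
    c,m=seg(n,im,uv,22,110,3); P=unproj(n,c,.012)[:,:2]
    th=np.radians(-3.2);o=np.array([.6057,-.061])
    for it in range(3):
        R=np.array([[np.cos(th),-np.sin(th)],[np.sin(th),np.cos(th)]]); J=(P-o)@R
        r={}
        for nm,ax,v,lo,hi in(("front",0,-.075,-.15,.15),("fence",0,.059,-.14,.16),("left",1,.175,-.06,.045),("stop",1,-.159,-.02,.045),("rend",1,-.175,-.07,-.04)):
            q=J[(abs(J[:,ax]-v)<.008)&(J[:,1-ax]>lo)&(J[:,1-ax]<hi)]
            if len(q)>5:
                f=np.polyfit(q[:,1-ax],q[:,ax],1); r[nm]=(round(1000*(np.median(q[:,ax])-v),2),round(np.degrees(f[0]),2),len(q))
        sl=[r[k][1] for k in("front","fence") if k in r]
        if it<2:
            th-=np.radians(np.mean(sl)); o=o+R@np.array([np.mean([r["front"][0],r["fence"][0]]),np.mean([r[k][0] for k in(("left","stop") if n=="top" else ("left","rend")) if k in r])])/1000
    print(n,o,np.degrees(th),r)
def crop(im,u,v,r=32): return cv2.resize(im[v-r:v+r,u-r:u+r],(600,600),interpolation=cv2.INTER_CUBIC)
cv2.imwrite("pics/sz.png",cv2.resize(np.hstack([crop(t,179,176),crop(s,234,155)]),(800,400)))
```

```text
return _methods._mean(a, axis=axis, dtype=dtype,
  ret = ret.dtype.type(ret / rcount)
Traceback (most recent call last):
KeyError: 'front'
```

Run:
```python
from h import *
np.set_printoptions(precision=4,suppress=True)
t=cv2.imread("pics/top0.png"); s=cv2.imread("pics/scene0.png")
for n,im,uv in(("top",t,(300,170)),("scene",s,(300,235))):
    c,m=seg(n,im,uv,22,110,3); P=unproj(n,c,.012)[:,:2]
    th=np.radians(-3.2);o=np.array([.620,-.061])
    for it in range(4):
        R=np.array([[np.cos(th),-np.sin(th)],[np.sin(th),np.cos(th)]]); J=(P-o)@R
        r={}
        for nm,ax,v,lo,hi in(("front",0,-.075,-.15,.15),("fence",0,.059,-.14,.16),("left",1,.175,-.06,.045),("stop",1,-.159,-.02,.045),("rend",1,-.175,-.07,-.04)):
            q=J[(abs(J[:,ax]-v)<.01)&(J[:,1-ax]>lo)&(J[:,1-ax]<hi)]
            if len(q)>5:
                f=np.polyfit(q[:,1-ax],q[:,ax],1); r[nm]=(round(1000*(np.median(q[:,ax])-v),2),round(np.degrees(f[0]),2),len(q))
        sl=[-r[k][1] for k in("front","fence")]
        if it<3:
            th+=np.radians(np.mean(sl)); o=o+R@np.array([np.mean([r["front"][0],r["fence"][0]]),np.mean([r[k][0] for k in(("left","stop") if n=="top" else ("left","rend")) if k in r])])/1000
    print(n,o,np.degrees(th),r)
def crop(im,u,v,r=32): return cv2.resize(im[v-r:v+r,u-r:u+r],(600,600),interpolation=cv2.INTER_CUBIC)
cv2.imwrite("pics/sz.png",cv2.resize(np.hstack([crop(t,179,176),crop(s,234,155)]),(800,400)))
```

```text
top [ 0.6209 -0.0612] -3.325 {'front': (np.float64(1.44), np.float64(-0.02), 323), 'fence': (np.float64(-1.43), np.float64(0.02), 322), 'left': (np.float64(-1.3), np.float64(0.13), 121), 'stop': (np.float64(1.3), np.float64(-0.0), 73), 'rend': (np.float64(1.54), np.float64(-2.01), 34)}
scene [ 0.6193 -0.0605] -3.235 {'front': (np.float64(1.01), np.float64(0.07), 236), 'fence': (np.float64(-1.01), np.float64(-0.07), 220), 'left': (np.float64(-0.73), np.float64(0.21), 95), 'stop': (np.float64(8.34), np.float64(0.01), 69), 'rend': (np.float64(0.73), np.float64(-0.02), 34)}
```

View pics/sz.png

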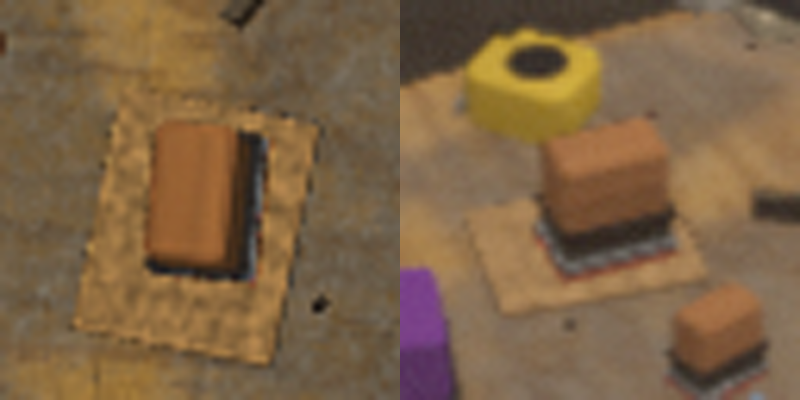

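Run:
```python
from h import *
np.set_printoptions(precision=4,suppress=True)
a=np.array([(158,122),(238,122),(226,265),(146,258)])/6.25-.5+[147,144]
c=np.array([(120,93),(320,123),(270,364),(75,326)])/6.25-.5+[147,144]
s=np.array([(145,140),(255,118),(268,155),(150,178)])/6.25-.5+[202,123]
for nm,n,p,z in(("sand","top",a,.072),("sandS","scene",s,.072),("cork","top",c,.006)):
    P=unproj(n,p,z)[:,:2]; d=(P[0]-P[3]+P[1]-P[2]); e=P[0]-P[1]+P[3]-P[2]
    print(nm,P.mean(0),"xdir",np.degrees(np.arctan2(d[1],d[0])),"ydir",np.degrees(np.arctan2(e[1],e[0]))-90,np.linalg.norm(d)/2,np.linalg.norm(e)/2)
print(tri(a.mean(0),s.mean(0)))
th=np.radians(-3.28);R=np.array([[np.cos(th),-np.sin(th)],[np.sin(th),np.cos(th)]])
for i in range(3): print("slot",i,np.array([.620,-.061])+R@[.027,-.134+.05*i], "gap", np.array([.620,-.061])+R@[.024,-.134+.05*i+.022])
```

```text
sand [0.5869 0.29  ] xdir -2.56129114153858 ydir -0.8718198685131711 0.05885573907400393 0.03339827374883736
sandS [0.5824 0.2859] xdir 73.19103751835675 ydir 83.2331408264304 0.03265424044940013 0.05981053687904882
cork [0.5784 0.2986] xdir -8.960747877540019 ydir -8.190598750750098 0.10718400287909706 0.08855448085316808
[0.5861 0.2914 0.0673]
slot 0 [ 0.6393 -0.1963] gap [ 0.6376 -0.1742]
slot 1 [ 0.6421 -0.1464] gap [ 0.6404 -0.1243]
slot 2 [ 0.645  -0.0965] gap [ 0.6433 -0.0744]
```

Cork centre is about (0.578, 0.299), sander about (0.586, 0.290), and jig about (0.620, −0.061) with yaw −3.3°. Next I move over the black chip.

Call:
{"fn": "step_arm", "kwargs": {"rows": [[1,0.21,-0.21,0,0,0,0.02],[1,0.21,-0.21,0,0,0,0.02],[1,0.21,-0.21,0,0,0,0.02],[1,0.21,-0.21,0,0,0,0.02],[1,0.21,-0.21,0,0,0,0.02],[1,0.21,-0.21,0,0,0,0.019],[1,0.012,-0.259,0,0,0,0],[1,0.012,-0.259,0,0,0,0],[1,0.012,-0.259,0,0,0,0],[1,0.012,-0.259,0,0,0,0],[1,0.012,-0.259,0,0,0,0],[1,0.012,-0.259,0,0,0,0]], "grip_force": 30}}

```text
time: 1.6
tool_pos: [0.4349, -0.0148, 0.2033]
tool_rot: [[-0.997, -0.076, -0.0], [-0.076, 0.997, -0.0], [0.0, -0.0, -1.0]]
contact_force: [1.3, -0.3, -0.2]
width: 0.0852
grasp_force: 0.0
```

Call:
{"fn": "step_arm", "kwargs": {"rows": [[1,0.025,-0.26,0,0,0,0],[1,0,-0.255,0,0,0,0],[1,0,0,-0.25,0,0,0],[1,0,0,-0.25,0,0,0],[1,0,0,-0.2,0,0,0],[1,0,0,-0.15,0,0,0],[1,0,0,-0.105,0,0,0],[1,0,0,0,0,0,0],[0,0,0,0,0,0,0],[0,0,0,0,0,0,0],[0,0,0,0,0,0,0],[0,0,0,0,0,0,0]]}}

```text
time: 3.1
tool_pos: [0.4402, -0.1162, 0.0126]
tool_rot: [[-0.997, -0.076, 0.0], [-0.076, 0.997, -0.0], [-0.0, -0.0, -1.0]]
contact_force: [0.4, 0.1, -0.9]
width: 0.0123
grasp_force: 0.0
```

Run:
```python
from h import *
o=bot.observe(); print(o["width"],o["tool_pos"])
a=bot.snapshot("top"); b=bot.snapshot("scene"); cv2.imwrite("pics/t1.png",a); cv2.imwrite("pics/s1.png",b)
cv2.imwrite("pics/v1.png",np.hstack([cv2.resize(a[180:310,230:420],(400,274)),cv2.resize(b[200:330,180:370],(400,274))]))
```

```text
0.012306052404877305 [ 0.44022636 -0.11618378  0.0126157 ]
```

View pics/v1.png

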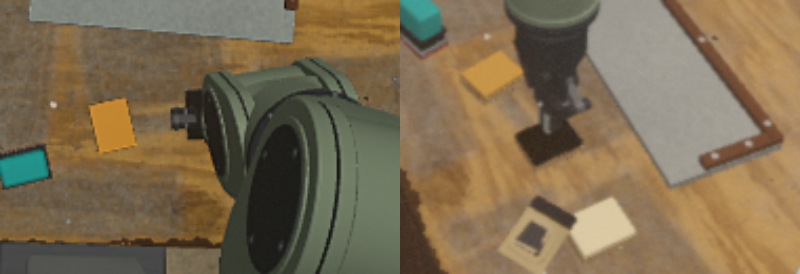

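Run:
```python
from h import *
np.set_printoptions(precision=4,suppress=True)
b=cv2.imread("pics/s1.png");s0=cv2.imread("pics/scene0.png")
print(proj("scene",[[.4402,-.1165,.02],[.4402,-.1162,.0126],[.4402,-.1162,.0046]]))
f=lambda im:cv2.resize(im[235:305,215:295],(640,560),interpolation=cv2.INTER_CUBIC)
cv2.imwrite("pics/v2.png",cv2.resize(np.hstack([f(s0),f(b)]),(800,350)))
```

```text
[[250.7215 264.3917]
 [250.6376 266.2075]
 [250.6063 268.2444]]
```

View pics/v2.png

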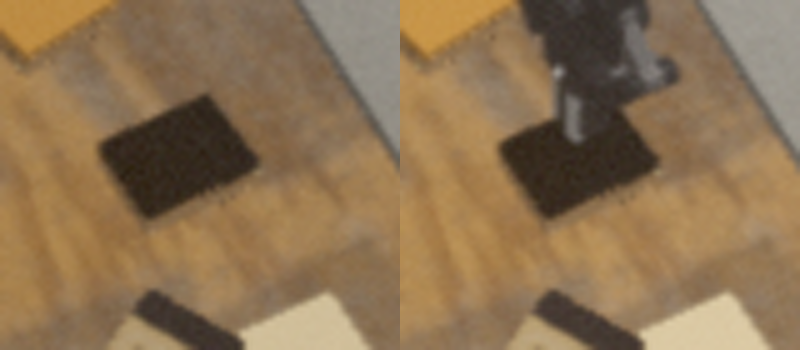

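The fingertips slid over the chip's top without moving it, because the grasp was too high. I'll retry lower, with a partial close target.

Call:
{"fn": "step_arm", "kwargs": {"rows": [[0.1,0,0,0.2,0,0,0],[1,0,0,0,0,0,0],[1,0,0,0,0,0,0],[1,0,0,0,0,0,0],[1,0,0,0,0,0,0],[1,0,0,-0.1,0,0,0],[1,0,0,-0.1,0,0,0],[1,0,0,-0.04,0,0,0],[1,0,0,0,0,0,0],[0.45,0,0,0,0,0,0],[0.45,0,0,0,0,0,0],[0.45,0,0,0,0,0,0]]}}

```text
time: 4.7
tool_pos: [0.4402, -0.1162, 0.0047]
tool_rot: [[-0.997, -0.076, 0.0], [-0.076, 0.997, -0.0], [-0.0, -0.0, -1.0]]
contact_force: [0.3, -0.4, -0.5]
width: 0.0388
grasp_force: 0.0
```

Run:
```python
from h import *
o=bot.observe(); print(o["width"],o["tool_pos"],o["qpos"])
b=bot.snapshot("scene"); cv2.imwrite("pics/s2.png",b)
f=lambda im:cv2.resize(im[225:305,215:295],(600,600),interpolation=cv2.INTER_CUBIC)
cv2.imwrite("pics/v3.png",f(b))
```

```text
0.03879724497346879 [ 0.44022738 -0.1162119   0.00465961] [ 0.22613712  0.91780613 -0.06872403  2.08374008  0.37208158  0.15087908
  1.46284772]
```

View pics/v3.png

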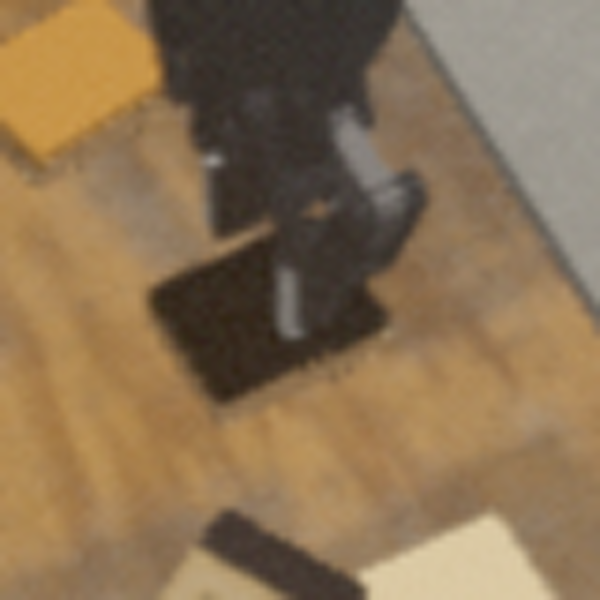

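Run:
```python
from h import *
np.set_printoptions(precision=4,suppress=True)
for z in(0,.01,.02,.03): print(z,proj("scene",[[.44,-.1357,z],[.44,-.15,z],[.44,-.097,z]]).round(1).tolist(), unproj("scene",[(253.7,269.7)],z))
b=cv2.imread("pics/scene0.png"); 
# black chip corners top view & scene at z guess
t=cv2.imread("pics/top0.png")
ct,mt=seg("top",t,(512*.64,366*.64),18,25); cs,ms=seg("scene",b,(391*.64,416*.64),18,25)
bt=cv2.boxPoints(cv2.minAreaRect(np.float32(ct*8)))/8; print(bt)
for z in(0,.005,.01,.015,.02,.025):
    A=rect("top",ct,z);B=rect("scene",cs,z);print(z,A[0],B[0],A[1],B[1])
```

```text
0 [[254.1, 275.2], [256.7, 279.5], [247.1, 263.9]] [[ 0.4467 -0.1204  0.    ]]
0.01 [[254.1, 272.7], [256.8, 277.0], [247.1, 261.4]] [[ 0.4431 -0.1273  0.01  ]]
0.02 [[254.2, 270.1], [256.9, 274.4], [247.1, 258.8]] [[ 0.4395 -0.1341  0.02  ]]
0.03 [[254.3, 267.5], [257.0, 271.8], [247.2, 256.2]] [[ 0.4358 -0.141   0.03  ]]
[[317.5134 222.7693]
 [335.7921 221.59  ]
 [337.3015 244.9846]
 [319.0227 246.1639]]
0 [ 0.4398 -0.1197] [ 0.4444 -0.1056] [64.3866 51.1405] [65.0859 52.5256]
0.005 [ 0.44   -0.1187] [ 0.4426 -0.1091] [64.1181 50.9273] [64.6895 52.2056]
0.01 [ 0.4401 -0.1178] [ 0.4408 -0.1126] [63.8496 50.7141] [64.2931 51.8857]
0.015 [ 0.4402 -0.1169] [ 0.439  -0.1161] [63.5812 50.5008] [63.8966 51.5658]
0.02 [ 0.4404 -0.116 ] [ 0.4372 -0.1196] [63.3127 50.2876] [63.5002 51.2459]
0.025 [ 0.4405 -0.1151] [ 0.4354 -0.1232] [63.0442 50.0744] [63.1038 50.926 ]
```

Call:
{"fn": "step_arm", "kwargs": {"rows": [[0.45,0,0,-0.01,0,0,0],[0.45,0,0,0,0,0,0]]}}

```text
time: 5.0
tool_pos: [0.44, -0.1161, 0.0022]
tool_rot: [[-0.997, -0.076, -0.0], [-0.076, 0.997, -0.0], [0.0, -0.0, -1.0]]
contact_force: [-0.6, -0.6, -0.5]
width: 0.0384
grasp_force: 0.0
```

Call:
{"fn": "step_arm", "kwargs": {"rows": [[0.45,0,0,-0.01,0,0,0],[0.45,0,0,0,0,0,0]]}}

```text
time: 5.25
tool_pos: [0.44, -0.1161, 0.0002]
tool_rot: [[-0.997, -0.076, -0.0], [-0.076, 0.997, -0.0], [0.0, -0.0, -1.0]]
contact_force: [-0.1, -0.5, -0.1]
width: 0.0385
grasp_force: 0.0
```

Run:
```python
from h import *
b=bot.snapshot("scene");a=bot.snapshot("top"); cv2.imwrite("pics/s3.png",b)
f=lambda im,u,v:cv2.resize(im[v:v+80,u:u+80],(400,400),interpolation=cv2.INTER_CUBIC)
cv2.imwrite("pics/v4.png",np.hstack([f(b,215,225),f(a,285,190)]))
```

```text
(no output)
```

View pics/v4.png

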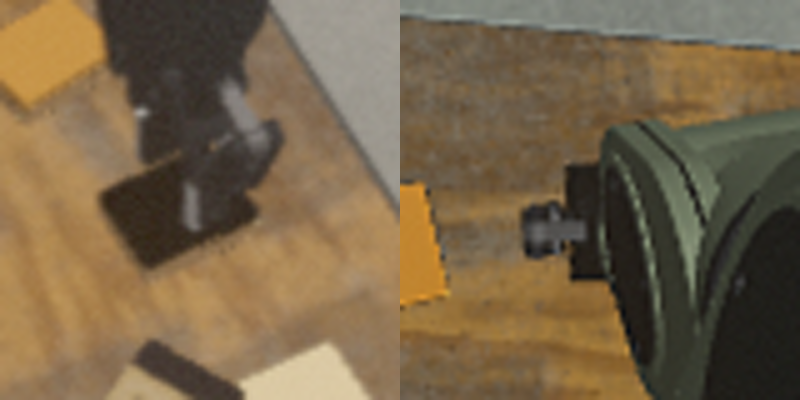

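Run:
```python
from h import *
np.set_printoptions(precision=4,suppress=True)
s=cv2.imread("pics/scene0.png"); R=np.array([[-0.956,.2934,0],[.2934,.956,0],[0,0,-1]]); t=np.array([.1686,.5495,.203])
s3=cv2.imread("pics/s3.png"); R3=np.array([[-0.997,-.076,0],[-.076,.997,0],[0,0,-1]]); t3=np.array([.44,-.1161,.0002])
def draw(im,u,v,R,t,h):
    k=6; c=cv2.resize(im[v:v+100,u:u+66],None,fx=k,fy=k,interpolation=cv2.INTER_CUBIC)
    for i,d in enumerate((-.06,-.03,.008)):
        for y,col in((h,(0,255,0)),(0,(0,255,255)),(-h,(255,0,255))):
            p=proj("scene",t+R@np.array([0,y,d]))[0]; cv2.circle(c,tuple(np.int32((p-[u,v]+.5)*k)),3,col,-1)
    return c
a=draw(s,25,10,R,t,.0425); b=draw(s3,220,190,R3,t3,.019)
cv2.imwrite("pics/v5.png",np.hstack([a,b]))
```

```text
(no output)
```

View pics/v5.png

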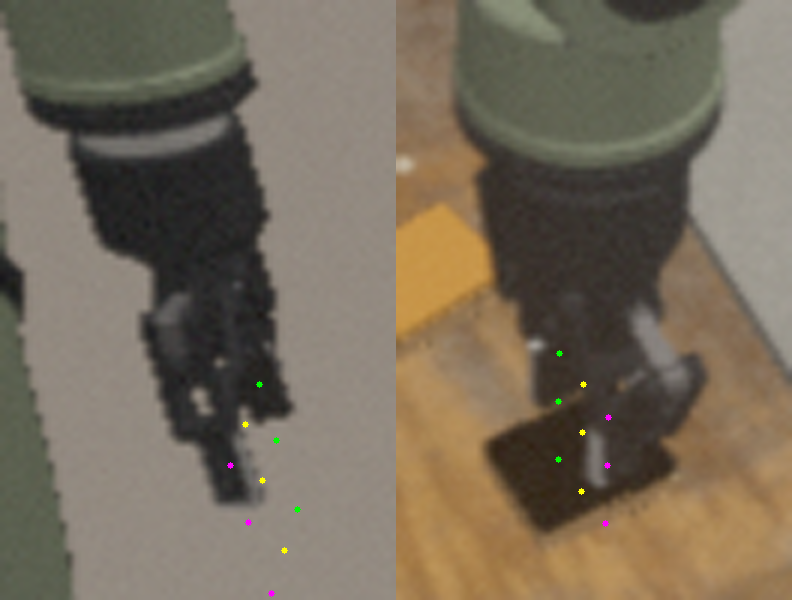

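The overlay shows the real fingertips standing about 20–30 mm behind where the text puts them, so everything so far passed above the chip. I'll calibrate by touching the chip's top gently.

Call:
{"fn": "step_arm", "kwargs": {"rows": [[0.45,0,0,-0.01,0,0,0],[0.45,0,0,0,0,0,0]]}}

```text
time: 5.6
tool_pos: [0.44, -0.1161, -0.0018]
tool_rot: [[-0.997, -0.076, -0.0], [-0.076, 0.997, -0.0], [0.0, -0.0, -1.0]]
contact_force: [0.5, -0.3, 0.1]
width: 0.0386
grasp_force: 0.0
```

Call:
{"fn": "step_arm", "kwargs": {"rows": [[0.45,0,0,-0.01,0,0,0],[0.45,0,0,0,0,0,0]]}}

```text
time: 5.85
tool_pos: [0.44, -0.1161, -0.0038]
tool_rot: [[-0.997, -0.076, -0.0], [-0.076, 0.997, -0.0], [0.0, -0.0, -1.0]]
contact_force: [-0.5, 0.3, 0.9]
width: 0.0385
grasp_force: 0.0
```

Call:
{"fn": "step_arm", "kwargs": {"rows": [[0.45,0,0,-0.005,0,0,0],[0.45,0,0,0,0,0,0]]}}

```text
time: 6.1
tool_pos: [0.4401, -0.1161, -0.0047]
tool_rot: [[-0.997, -0.076, -0.0], [-0.076, 0.997, -0.0], [0.0, -0.0, -1.0]]
contact_force: [-0.5, -0.5, 0.4]
width: 0.0384
grasp_force: 0.0
```

Call:
{"fn": "step_arm", "kwargs": {"rows": [[0.45,0,0,-0.01,0,0,0],[0.45,0,0,0,0,0,0]]}}

```text
time: 6.35
tool_pos: [0.4401, -0.1161, -0.0068]
tool_rot: [[-0.997, -0.076, -0.0], [-0.076, 0.997, -0.0], [0.0, -0.0, -1.0]]
contact_force: [1.0, 0.1, -0.3]
width: 0.0385
grasp_force: 0.0
```

Call:
{"fn": "step_arm", "kwargs": {"rows": [[0.45,0,0,-0.005,0,0,0],[0.45,0,0,0,0,0,0]]}}

```text
time: 6.6
tool_pos: [0.4401, -0.1161, -0.0077]
tool_rot: [[-0.997, -0.076, -0.0], [-0.076, 0.997, -0.0], [0.0, -0.0, -1.0]]
contact_force: [0.8, 0.4, -0.5]
width: 0.0384
grasp_force: 0.0
```

Call:
{"fn": "step_arm", "kwargs": {"rows": [[0.45,0,0,-0.01,0,0,0],[0.45,0,0,0,0,0,0]]}}

```text
time: 6.85
tool_pos: [0.4402, -0.1162, -0.0092]
tool_rot: [[-0.997, -0.076, 0.001], [-0.076, 0.997, -0.0], [-0.001, -0.0, -1.0]]
contact_force: [-1.6, 1.7, 16.9]
width: 0.0387
grasp_force: 8.0
```

Call:
{"fn": "step_arm", "kwargs": {"rows": [[0.45,0,0,-0.005,0,0,0],[0.45,0,0,0,0,0,0]]}}

```text
time: 7.1
tool_pos: [0.4403, -0.1162, -0.0094]
tool_rot: [[-0.997, -0.076, 0.001], [-0.076, 0.997, -0.001], [-0.001, -0.001, -1.0]]
contact_force: [-4.7, 1.5, 43.2]
width: 0.0387
grasp_force: 22.1
```

Call:
{"fn": "step_arm", "kwargs": {"rows": [[0.45,0,0,-0.005,0,0,0],[0.45,0,0,0,0,0,0]]}}

```text
time: 7.35
tool_pos: [0.4403, -0.1162, -0.0096]
tool_rot: [[-0.997, -0.076, 0.002], [-0.076, 0.997, -0.001], [-0.002, -0.001, -1.0]]
contact_force: [-8.6, 4.3, 72.2]
width: 0.0384
grasp_force: 36.2
```

Contact came at reported TCP z ≈ −0.0087 on the 20 mm chip top, so the tips stand about 29 mm above the reported TCP at this opening. I'll back off, open and grasp about 35 mm lower in reported z.

Call:
{"fn": "step_arm", "kwargs": {"rows": [[0.45,0,0,0.21,0,0,0],[1,0,0,0,0,0,0],[1,0,0,0,0,0,0],[1,0,0,0,0,0,0],[1,0,0,-0.1,0,0,0],[1,0,0,-0.1,0,0,0],[1,0,0,-0.08,0,0,0],[1,0,0,0,0,0,0],[0.45,0,0,0,0,0,0],[0.45,0,0,0,0,0,0],[0.45,0,0,0,0,0,0],[0.45,0,0,0,0,0,0]]}}

```text
time: 8.85
tool_pos: [0.4403, -0.1162, -0.025]
tool_rot: [[-0.997, -0.076, 0.001], [-0.076, 0.997, -0.0], [-0.001, -0.0, -1.0]]
contact_force: [-0.9, 1.3, 6.4]
width: 0.0493
grasp_force: 30.5
```

Call:
{"fn": "step_arm", "kwargs": {"rows": [[0.45,0,0,0.15,0,0,0],[0.45,0,0,0.15,0,0,0],[0.45,0.195,-0.056,0,0,0,-0.0085],[0.45,0.195,-0.056,0,0,0,-0.0085],[0.45,0.195,-0.056,0,0,0,-0.0085],[0.45,0.195,-0.056,0,0,0,-0.0085],[0.45,0.197,-0.056,0,0,0,-0.0085],[0.45,0,0,0,0,0,0],[0.45,0,0,-0.1,0,0,0],[0.45,0,0,-0.08,0,0,0],[0.45,0,0,-0.04,0,0,0],[0.45,0,0,0,0,0,0]]}}

```text
time: 10.35
tool_pos: [0.6351, -0.172, -0.0103]
tool_rot: [[-0.998, 0.057, -0.001], [0.057, 0.998, 0.0], [0.001, 0.0, -1.0]]
contact_force: [0.3, 0.7, -0.7]
width: 0.0492
grasp_force: 32.5
```

Run:
```python
from h import *
b=bot.snapshot("scene");a=bot.snapshot("top"); cv2.imwrite("pics/s4.png",b); cv2.imwrite("pics/t4.png",a)
f=lambda im,u,v:cv2.resize(im[v:v+130,u:u+130],(400,400),interpolation=cv2.INTER_CUBIC)
cv2.imwrite("pics/v6.png",np.hstack([f(b,245,185),f(a,290,130)]))
```

```text
(no output)
```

View pics/v6.png

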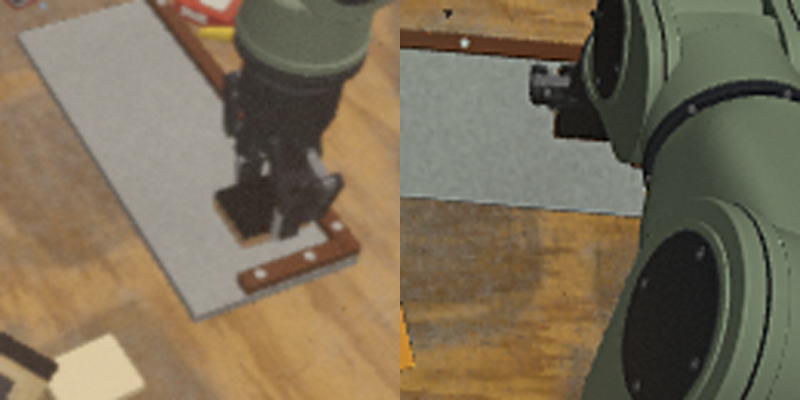

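Call:
{"fn": "step_arm", "kwargs": {"rows": [[0.45,0,0,-0.01,0,0,0],[0.45,0,0,-0.005,0,0,0],[0.45,0,0,0,0,0,0],[0.45,0.01,-0.0006,0,0,0,0],[0.45,0.01,-0.0006,0,0,0,0],[0.45,0,0,0,0,0,0]]}}

```text
time: 11.2
tool_pos: [0.6396, -0.1723, -0.0127]
tool_rot: [[-0.998, 0.057, 0.0], [0.057, 0.998, -0.0], [-0.0, -0.0, -1.0]]
contact_force: [-1.1, -0.3, 0.2]
width: 0.0493
grasp_force: 32.5
```

Call:
{"fn": "step_arm", "kwargs": {"rows": [[0.45,0.005,-0.0003,0,0,0,0],[0.45,0,0,0,0,0,0]]}}

```text
time: 11.45
tool_pos: [0.6406, -0.1725, -0.0126]
tool_rot: [[-0.998, 0.057, 0.0], [0.057, 0.998, -0.0], [-0.0, -0.0, -1.0]]
contact_force: [1.2, -0.1, -0.5]
width: 0.049
grasp_force: 32.5
```

Call:
{"fn": "step_arm", "kwargs": {"rows": [[0.45,0.005,-0.0003,0,0,0,0],[0.45,0,0,0,0,0,0]]}}

```text
time: 11.7
tool_pos: [0.6411, -0.1725, -0.0127]
tool_rot: [[-0.998, 0.057, -0.001], [0.057, 0.998, -0.0], [0.001, -0.0, -1.0]]
contact_force: [-4.0, 0.3, 2.0]
width: 0.0492
grasp_force: 32.7
```

Contact with the fence came at the expected x. I'll release and lift, then re-measure.

Call:
{"fn": "step_arm", "kwargs": {"rows": [[0.66,0,0,0,0,0,0],[0.66,0,0,0,0,0,0],[0.66,0,0,0,0,0,0],[0.66,0,0,0.05,0,0,0],[0.66,0,0,0.2,0,0,0],[1,0,0,0.25,0,0,0],[1,-0.2,0.2,0,0,0,0],[1,-0.2,0.2,0,0,0,0]]}}

```text
time: 12.7
tool_pos: [0.5606, -0.0916, 0.0885]
tool_rot: [[-0.998, 0.058, 0.002], [0.058, 0.998, 0.0], [-0.002, 0.0, -1.0]]
contact_force: [1.4, 1.2, -0.5]
width: 0.085
grasp_force: 0.0
```

```bash
cat > m1.py <<'E'
from h import *
np.set_printoptions(precision=4,suppress=True)
t=bot.snapshot("top"); s=bot.snapshot("scene"); print(bot.observe()["tool_pos"],bot.observe()["width"])
hsv=cv2.cvtColor(t,cv2.COLOR_BGR2LAB).astype(float)
import sys
C=dict(honey=(442,374,30),cream=(585,370,22))
o=np.array([.620,-.061]);th=np.radians(-3.28);R=np.array([[np.cos(th),-np.sin(th)],[np.sin(th),np.cos(th)]])
for nm,(a,b,th) in C.items():
    try:
        c,m=seg("top",t,(a*.64,b*.64),th,25); r=rect("top",c,.02); print(nm,*r, "jig",1000*(r[0]-o)@R)
    except Exception as e: print(nm,"?",e)
cv2.imwrite("pics/t_last.png",t); cv2.imwrite("pics/s_last.png",s)
E
python3 m1.py
```

```text
[ 0.5576 -0.0883  0.0884] 0.08558305563754708
honey [0.4228 0.005 ] [63.9961 49.8605] 14.440540313720703 jig [-200.6173   54.6555]
cream [ 0.439  -0.2247] [135.2744 100.9656] 0.5917525887489319 jig [-171.3372 -173.8151]
```

Call:
{"fn": "step_arm", "kwargs": {"rows": [[1,-0.173,0.122,0,0,0,0.0247],[1,-0.173,0.122,0,0,0,0.0247],[1,-0.173,0.122,0,0,0,0.0247],[1,-0.173,0.122,0,0,0,0.0247],[1,0,0,-0.2,0,0,0],[1,0,0,0,0,0,0],[1,0,0,0,0,0,0]]}}

```text
time: 13.68
tool_pos: [0.4237, 0.0049, 0.0483]
tool_rot: [[-0.968, -0.25, 0.001], [-0.25, 0.968, -0.0], [-0.001, -0.001, -1.0]]
contact_force: [0.8, 0.1, 0.5]
width: 0.0855
grasp_force: 0.0
```

Call:
{"fn": "step_arm", "kwargs": {"rows": [[1,-0.004,0,-0.15,0,0,0],[1,0,0,-0.12,0,0,0],[1,0,0,-0.09,0,0,0],[1,0,0,0,0,0,0],[0.45,0,0,0,0,0,0],[0.45,0,0,0,0,0,0],[0.45,0,0,0,0,0,0],[0.45,0,0,0,0,0,0]]}}

```text
time: 14.68
tool_pos: [0.4275, 0.0052, -0.0203]
tool_rot: [[-0.968, -0.25, -0.007], [-0.25, 0.968, -0.0], [0.007, 0.002, -1.0]]
contact_force: [-1.0, -0.1, 11.5]
width: 0.0493
grasp_force: 29.2
```

Gripped, but the arm hit its near-reach limit, so the grasp is about 4.7 mm off-centre in x. That's acceptable, and I'll account for it.

Call:
{"fn": "step_arm", "kwargs": {"rows": [[0.45,0,0,0.15,0,0,0],[0.45,0,0,0.15,0,0,0],[0.45,0.181,-0.088,0,0,0,-0.0165],[0.45,0.181,-0.088,0,0,0,-0.0165],[0.45,0.181,-0.088,0,0,0,-0.0165],[0.45,0.181,-0.088,0,0,0,-0.0165],[0.45,0.181,-0.088,0,0,0,-0.0165],[0.45,0.181,-0.088,0,0,0,-0.0165],[0.45,0,0,0,0,0,0],[0.45,0,0,0,0,0,0]]}}

```text
time: 15.92
tool_pos: [0.6437, -0.1, 0.039]
tool_rot: [[-0.998, 0.057, -0.009], [0.057, 0.998, 0.003], [0.009, 0.002, -1.0]]
contact_force: [-0.0, 0.6, -1.4]
width: 0.0486
grasp_force: 37.7
```

Run:
```python
from h import *
o=bot.observe(); print(o["tool_pos"],o["tool_rot"],o["contact_force"],o["width"])
```

```text
[ 0.64368334 -0.10004463  0.03897027] [[-0.99831167  0.05743864 -0.00863837]
 [ 0.05741745  0.99834666  0.00268149]
 [ 0.00877811  0.00218097 -0.99995909]] [-0.03583767  0.58638331 -1.40686756] 0.04858111350848564
```

Call:
{"fn": "step_arm", "kwargs": {"rows": [[0.45,0,0,-0.1,0,0,0],[0.45,0,0,-0.08,0,0,0],[0.45,0,0,-0.05,0,0,0],[0.45,0,0,-0.005,0,0,0],[0.45,0.01,-0.0006,0,0,0,0],[0.45,0.01,-0.0006,0,0,0,0],[0.45,0.005,-0.0003,0,0,0,0],[0.45,0,0,0,0,0,0]]}}

```text
time: 16.92
tool_pos: [0.6494, -0.1008, -0.0081]
tool_rot: [[-0.998, 0.058, -0.008], [0.058, 0.998, 0.002], [0.008, 0.002, -1.0]]
contact_force: [-0.8, -0.8, -0.0]
width: 0.0489
grasp_force: 39.4
```

Call:
{"fn": "step_arm", "kwargs": {"rows": [[0.45,0.005,-0.0003,0,0,0,0],[0.45,0,0,0,0,0,0]]}}

```text
time: 17.18
tool_pos: [0.6501, -0.1008, -0.0081]
tool_rot: [[-0.998, 0.058, -0.009], [0.058, 0.998, 0.002], [0.009, 0.002, -1.0]]
contact_force: [-2.3, -0.7, 0.9]
width: 0.049
grasp_force: 39.5
```

Call:
{"fn": "step_arm", "kwargs": {"rows": [[0.66,0,0,0,0,0,0],[0.66,0,0,0,0,0,0],[0.66,0,0,0,0,0,0],[0.66,0,0,0.05,0,0,0],[0.66,0,0,0.2,0,0,0],[1,0,0,0.25,-0.0008,-0.0027,0],[1,-0.1,0.25,0,0,0,0],[1,-0.1,0.25,0,0,0,0],[1,0,0,0,0,0,0]]}}

```text
time: 18.3
tool_pos: [0.6096, 0.0036, 0.0931]
tool_rot: [[-0.999, 0.053, 0.001], [0.053, 0.999, 0.002], [-0.001, 0.002, -1.0]]
contact_force: [0.3, -1.1, 0.3]
width: 0.0852
grasp_force: 0.0
```

Run:
```python
from h import *
np.set_printoptions(precision=4,suppress=True)
t=bot.snapshot("top"); s=bot.snapshot("scene"); ob=bot.observe(); print(ob["tool_pos"],ob["tool_rot"][:,2])
c,_=seg("scene",s,(431*.64,481*.64),22,25); print("sc",rect("scene",c,.02))
c,_=seg("top",t,(585*.64,370*.64),22,25); print("top",rect("top",c,.02))
f=lambda im,u,v:cv2.resize(im[v:v+130,u:u+130],(400,400),interpolation=cv2.INTER_CUBIC)
cv2.imwrite("pics/v7.png",np.hstack([f(s,245,185),f(t,260,130)]))
```

```text
[ 0.6106 -0.0008  0.0926] [ 0.0013 -0.0006 -1.    ]
sc (array([ 0.4343, -0.2458]), array([62.053 , 49.3016]), 1.1805264949798584)
top (array([ 0.4392, -0.2357]), array([135.3745, 124.8622]), 1.382196068763733)
```

View pics/v7.png

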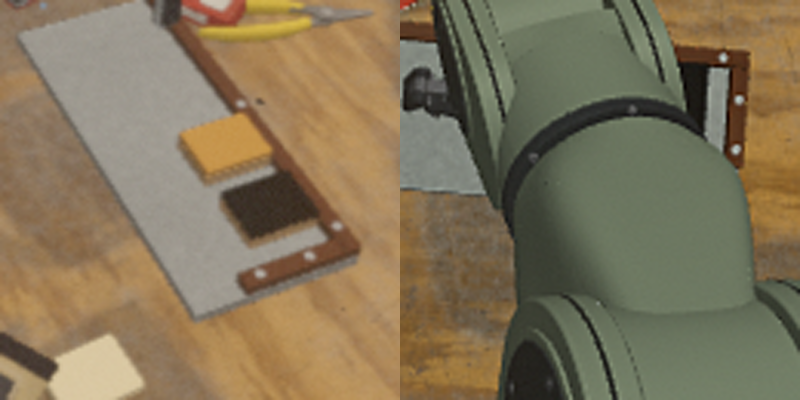

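Call:
{"fn": "step_arm", "kwargs": {"rows": [[1,-0.1455,-0.204,0,0,0,0.0034],[1,-0.1455,-0.204,0,0,0,0.0034],[1,-0.1455,-0.204,0,0,0,0.0034],[1,-0.1455,-0.204,0,0,0,0.0034],[1,-0.1455,-0.204,0,0,0,0.0034],[1,-0.1455,-0.204,0,0,0,0.0036],[1,0,0,-0.2,0,0,0],[1,0,0,-0.1,0,0,0],[1,0,0,0,0,0,0],[1,0,0,0,0,0,0]]}}

```text
time: 19.65
tool_pos: [0.436, -0.2462, 0.0327]
tool_rot: [[-1.0, -0.006, 0.001], [-0.006, 1.0, -0.001], [-0.001, -0.001, -1.0]]
contact_force: [-1.2, 0.0, 0.6]
width: 0.0855
grasp_force: 0.0
```

Call:
{"fn": "step_arm", "kwargs": {"rows": [[1,0,0,-0.12,0,0,0.0],[1,0,0,-0.1,0,0,0],[1,0,0,-0.06,0,0,0],[1,0,0,0,0,0,0],[0.45,0,0,0,0,0,0],[0.45,0,0,0,0,0,0],[0.45,0,0,0,0,0,0],[0.45,0,0,0,0,0,0],[0.45,0,0,0,0,0,0]]}}

```text
time: 20.78
tool_pos: [0.436, -0.2458, -0.0234]
tool_rot: [[-1.0, -0.006, 0.001], [-0.006, 1.0, -0.001], [-0.001, -0.001, -1.0]]
contact_force: [-0.5, 1.8, 8.2]
width: 0.0489
grasp_force: 29.9
```

Call:
{"fn": "step_arm", "kwargs": {"rows": [[0.45,0,0,0.2,0,0,0],[0.45,0,0,0.2,0,0,0],[0.45,0.1717,0.183,0,0,0,-0.0034],[0.45,0.1717,0.183,0,0,0,-0.0034],[0.45,0.1717,0.183,0,0,0,-0.0034],[0.45,0.1717,0.183,0,0,0,-0.0034],[0.45,0.1717,0.183,0,0,0,-0.0034],[0.45,0.1717,0.183,0,0,0,-0.0034],[0.45,0,0,-0.1,0,0,0],[0.45,0,0,-0.1,0,0,0],[0.45,0,0,0,0,0,0],[0.45,0,0,0,0,0,0]]}}

```text
time: 22.28
tool_pos: [0.6418, -0.0267, 0.0164]
tool_rot: [[-0.998, 0.058, 0.001], [0.058, 0.998, -0.0], [-0.001, -0.0, -1.0]]
contact_force: [-0.5, 0.8, -0.1]
width: 0.0493
grasp_force: 33.0
```

Call:
{"fn": "step_arm", "kwargs": {"rows": [[0.45,0,0,-0.08,0,0,0],[0.45,0,0,-0.05,0,0,0],[0.45,0,0,-0.008,0,0,0],[0.45,0.01,-0.0006,0,0,0,0],[0.45,0.01,-0.0006,0,0,0,0],[0.45,0.01,-0.0006,0,0,0,0],[0.45,0,0,0,0,0,0],[0.45,0.004,-0.0003,0,0,0,0],[0.45,0,0,0,0,0,0]]}}

```text
time: 23.4
tool_pos: [0.6486, -0.0264, -0.0117]
tool_rot: [[-0.998, 0.057, 0.001], [0.057, 0.998, -0.0], [-0.001, -0.0, -1.0]]
contact_force: [-0.2, 0.1, -0.2]
width: 0.0491
grasp_force: 34.0
```

Call:
{"fn": "step_arm", "kwargs": {"rows": [[0.45,0.004,-0.0003,0,0,0,0],[0.45,0,0,0,0,0,0]]}}

```text
time: 23.65
tool_pos: [0.6494, -0.0265, -0.0117]
tool_rot: [[-0.998, 0.057, 0.001], [0.057, 0.998, -0.0], [-0.001, -0.0, -1.0]]
contact_force: [-0.0, 0.3, -0.7]
width: 0.0487
grasp_force: 34.0
```

Call:
{"fn": "step_arm", "kwargs": {"rows": [[0.45,0.005,-0.0003,0,0,0,0],[0.45,0,0,0,0,0,0]]}}

```text
time: 23.9
tool_pos: [0.6499, -0.0265, -0.0119]
tool_rot: [[-0.998, 0.057, -0.001], [0.057, 0.998, -0.0], [0.001, -0.0, -1.0]]
contact_force: [-5.0, -0.2, 2.0]
width: 0.0491
grasp_force: 34.2
```

Call:
{"fn": "step_arm", "kwargs": {"rows": [[0.45,0.003,0,0,0,0,0],[0.45,0,0,0,0,0,0]]}}

```text
time: 24.15
tool_pos: [0.6499, -0.0265, -0.012]
tool_rot: [[-0.998, 0.057, -0.002], [0.057, 0.998, -0.0], [0.002, -0.0, -1.0]]
contact_force: [-9.5, 0.9, 3.2]
width: 0.0494
grasp_force: 34.4
```

Call:
{"fn": "step_arm", "kwargs": {"rows": [[0.66,0,0,0,0,0,0],[0.66,0,0,0,0,0,0],[0.66,0,0,0,0,0,0],[0.66,0,0,0.05,0,0,0],[0.66,0,0,0.25,0,0,0],[0,0.007,0.12,0,0,0,0],[0,0.007,0.127,0,0,0,0],[0,0,0,0,0,0,0],[0,0,0,0,0,0,0],[0,0,0,-0.1,0,0,0],[0,0,0,-0.1,0,0,0],[0,0,0,0,0,0,0]]}}

```text
time: 25.65
tool_pos: [0.6526, 0.0225, 0.0061]
tool_rot: [[-0.998, 0.058, -0.003], [0.058, 0.998, -0.0], [0.003, -0.001, -1.0]]
contact_force: [0.1, -0.2, -0.1]
width: -0.0002
grasp_force: 0.0
```

Call:
{"fn": "step_arm", "kwargs": {"rows": [[0,0,0,-0.04,0,0,0],[0,0,0,0,0,0,0],[0,-0.0028,-0.05,0,0,0,0],[0,-0.0028,-0.05,0,0,0,0],[0,-0.0028,-0.05,0,0,0,0],[0,-0.0028,-0.05,0,0,0,0],[0,-0.0028,-0.05,0,0,0,0],[0,-0.0028,-0.05,0,0,0,0],[0,-0.0014,-0.025,0,0,0,0],[0,0,0,0,0,0,0]]}}

```text
time: 26.9
tool_pos: [0.6501, -0.0425, 0.0003]
tool_rot: [[-0.998, 0.058, 0.0], [0.058, 0.998, -0.0], [-0.0, -0.0, -1.0]]
contact_force: [-0.3, -0.4, -0.3]
width: -0.0003
grasp_force: 0.0
```

Run:
```python
from h import *
s=bot.snapshot("scene"); print(bot.observe()["contact_force"])
cv2.imwrite("pics/v8.png",cv2.resize(s[150:310,220:380],(600,600),interpolation=cv2.INTER_CUBIC))
```

```text
[-1.07941486  0.14355169 -0.53209407]
```

View pics/v8.png

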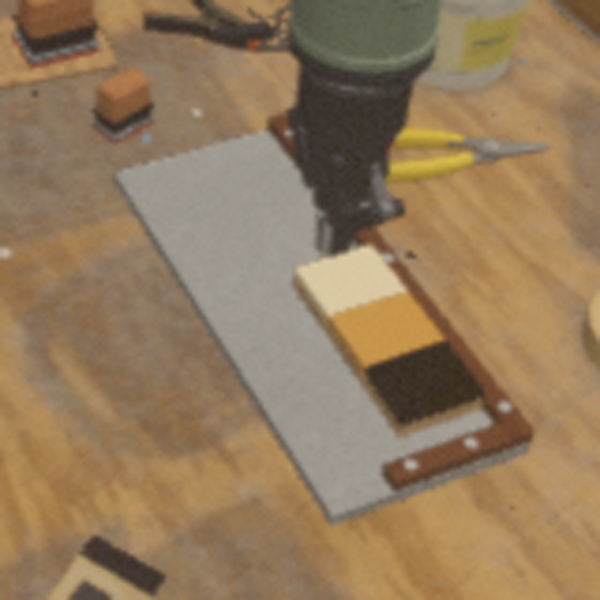

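The row is nearly closed and the gap at the stop is about 14 mm. I'll keep pushing.

Call:
{"fn": "step_arm", "kwargs": {"rows": [[0,-0.0014,-0.025,0,0,0,0],[0,-0.0014,-0.025,0,0,0,0],[0,-0.0006,-0.01,0,0,0,0],[0,0,0,0,0,0,0]]}}

```text
time: 27.45
tool_pos: [0.6494, -0.0544, 0.0003]
tool_rot: [[-0.998, 0.058, 0.0], [0.058, 0.998, -0.0], [-0.001, -0.0, -1.0]]
contact_force: [0.6, -0.0, 0.1]
width: 0.0002
grasp_force: 0.0
```

Call:
{"fn": "step_arm", "kwargs": {"rows": [[0,-0.0003,-0.005,0,0,0,0],[0,0,0,0,0,0,0]]}}

```text
time: 27.7
tool_pos: [0.6494, -0.0551, 0.0003]
tool_rot: [[-0.998, 0.057, 0.0], [0.057, 0.998, -0.0], [-0.0, -0.0, -1.0]]
contact_force: [0.4, 0.1, -0.0]
width: 0.0002
grasp_force: 0.0
```

Call:
{"fn": "step_arm", "kwargs": {"rows": [[0,-0.0003,-0.004,0,0,0,0],[0,0,0,0,0,0,0]]}}

```text
time: 27.95
tool_pos: [0.6493, -0.056, 0.0003]
tool_rot: [[-0.998, 0.057, 0.0], [0.057, 0.998, -0.0], [-0.001, -0.0, -1.0]]
contact_force: [0.5, 0.4, -1.0]
width: 0.0
grasp_force: 0.2
```

Call:
{"fn": "step_arm", "kwargs": {"rows": [[0,-0.0003,-0.004,0,0,0,0],[0,0,0,0,0,0,0]]}}

```text
time: 28.2
tool_pos: [0.6493, -0.0568, 0.0003]
tool_rot: [[-0.998, 0.058, 0.0], [0.058, 0.998, -0.0], [-0.001, -0.0, -1.0]]
contact_force: [0.5, 0.3, -0.3]
width: 0.0002
grasp_force: 0.2
```

Call:
{"fn": "step_arm", "kwargs": {"rows": [[0,-0.0003,-0.004,0,0,0,0],[0,0,0,0,0,0,0]]}}

```text
time: 28.45
tool_pos: [0.6492, -0.0577, 0.0003]
tool_rot: [[-0.998, 0.057, 0.0], [0.057, 0.998, -0.0], [-0.001, -0.0, -1.0]]
contact_force: [-0.9, 0.8, -0.1]
width: -0.0004
grasp_force: 0.1
```

Call:
{"fn": "step_arm", "kwargs": {"rows": [[0,-0.0003,-0.004,0,0,0,0],[0,0,0,0,0,0,0]]}}

```text
time: 28.7
tool_pos: [0.6491, -0.0585, 0.0003]
tool_rot: [[-0.998, 0.058, 0.0], [0.058, 0.998, -0.0], [-0.0, -0.0, -1.0]]
contact_force: [0.3, 0.4, -0.1]
width: -0.0002
grasp_force: 0.1
```

Call:
{"fn": "step_arm", "kwargs": {"rows": [[0,-0.0003,-0.004,0,0,0,0],[0,0,0,0,0,0,0]]}}

```text
time: 28.95
tool_pos: [0.6491, -0.0592, 0.0003]
tool_rot: [[-0.998, 0.058, 0.001], [0.058, 0.998, -0.0], [-0.001, -0.0, -1.0]]
contact_force: [0.3, -0.1, -0.1]
width: -0.0002
grasp_force: 0.2
```

Call:
{"fn": "step_arm", "kwargs": {"rows": [[0,-0.0003,-0.004,0,0,0,0],[0,0,0,0,0,0,0]]}}

```text
time: 29.2
tool_pos: [0.649, -0.06, 0.0003]
tool_rot: [[-0.998, 0.058, 0.0], [0.058, 0.998, -0.0], [-0.0, -0.0, -1.0]]
contact_force: [-0.1, 1.3, -1.0]
width: 0.0001
grasp_force: 0.2
```

Call:
{"fn": "step_arm", "kwargs": {"rows": [[0,-0.0003,-0.004,0,0,0,0],[0,0,0,0,0,0,0]]}}

```text
time: 29.45
tool_pos: [0.649, -0.0608, 0.0003]
tool_rot: [[-0.998, 0.058, 0.0], [0.058, 0.998, -0.0], [-0.0, -0.0, -1.0]]
contact_force: [-0.1, 1.0, 0.0]
width: 0.0001
grasp_force: 0.2
```

Run:
```python
from h import *
np.set_printoptions(precision=2,suppress=True)
s=bot.snapshot("scene"); cv2.imwrite("pics/s9.png",s)
o=np.array([.620,-.061]);th=np.radians(-3.28);R=np.array([[np.cos(th),-np.sin(th)],[np.sin(th),np.cos(th)]])
for nm,j,thr in(("black",-130,18),("honey",-82,30),("cream",-34,22)):
    uv=proj("scene",[*(o+R@[.020,j/1000]),.032])[0]
    c,m=seg("scene",s,uv,thr,25); q=1000*(unproj("scene",c,.032)[:,:2]-o)@R
    print(nm,"x",np.percentile(q[:,0],[2,98]),"y",np.percentile(q[:,1],[2,98]),"ang",cv2.minAreaRect(np.float32(q))[2])
```

```text
black x [-9.1 56.9] y [-158.62 -108.62] ang 89.84058380126953
honey x [-6.07 56.84] y [-105.68  -55.54] ang 0.009979340247809887
cream x [-5.27 55.91] y [-56.1   -6.79] ang 89.65973663330078
```

Call:
{"fn": "step_arm", "kwargs": {"rows": [[0,-0.0003,-0.004,0,0,0,0],[0,0,0,0,0,0,0]]}}

```text
time: 29.75
tool_pos: [0.6489, -0.0616, 0.0003]
tool_rot: [[-0.998, 0.058, 0.0], [0.058, 0.998, -0.0], [-0.0, -0.0, -1.0]]
contact_force: [0.7, 0.2, 0.9]
width: -0.0002
grasp_force: 0.2
```

Call:
{"fn": "step_arm", "kwargs": {"rows": [[0,-0.0003,-0.004,0,0,0,0],[0,0,0,0,0,0,0]]}}

```text
time: 30.0
tool_pos: [0.6488, -0.0624, 0.0003]
tool_rot: [[-0.998, 0.057, 0.0], [0.057, 0.998, -0.0], [-0.0, -0.0, -1.0]]
contact_force: [0.4, -0.1, 1.2]
width: -0.0001
grasp_force: 0.2
```

Call:
{"fn": "step_arm", "kwargs": {"rows": [[0,-0.0003,-0.004,0,0,0,0],[0,0,0,0,0,0,0]]}}

```text
time: 30.25
tool_pos: [0.6488, -0.0632, 0.0003]
tool_rot: [[-0.998, 0.057, 0.001], [0.057, 0.998, -0.0], [-0.001, -0.0, -1.0]]
contact_force: [-0.2, -0.3, 0.2]
width: 0.0003
grasp_force: 0.2
```

Call:
{"fn": "step_arm", "kwargs": {"rows": [[0,-0.0003,-0.004,0,0,0,0],[0,0,0,0,0,0,0]]}}

```text
time: 30.5
tool_pos: [0.6488, -0.0636, 0.0003]
tool_rot: [[-0.998, 0.057, 0.001], [0.057, 0.998, 0.0], [-0.001, 0.0, -1.0]]
contact_force: [1.1, 3.2, -0.8]
width: -0.0001
grasp_force: 1.7
```

Call:
{"fn": "step_arm", "kwargs": {"rows": [[0,-0.0003,-0.004,0,0,0,0],[0,0,0,0,0,0,0]]}}

```text
time: 30.75
tool_pos: [0.6487, -0.0636, 0.0003]
tool_rot: [[-0.998, 0.057, 0.001], [0.057, 0.998, 0.001], [-0.0, 0.001, -1.0]]
contact_force: [0.6, 7.4, -0.3]
width: -0.0004
grasp_force: 3.5
```

Call:
{"fn": "step_arm", "kwargs": {"rows": [[0,-0.0003,-0.004,0,0,0,0],[0,0,0,0,0,0,0]]}}

```text
time: 31.0
tool_pos: [0.6487, -0.0637, 0.0003]
tool_rot: [[-0.998, 0.057, 0.001], [0.057, 0.998, 0.002], [-0.001, 0.002, -1.0]]
contact_force: [0.8, 9.7, -0.6]
width: 0.0002
grasp_force: 5.1
```

Row closed against the stop, with about 10 N felt. Now I'll nudge each chip toward the fence from the front.

Call:
{"fn": "step_arm", "kwargs": {"rows": [[0,0.0017,0.03,0,0,0,0],[0,0,0,0.25,0,0,0],[0,-0.164,-0.088,0,0,0,0],[0,-0.164,-0.088,0,0,0,0],[0,0,0,0,0,0,0],[0,0,0,-0.15,0,0,0],[0,0,0,-0.1,0,0,0],[0,0,0,0,0,0,0],[0,0.025,-0.0014,0,0,0,0],[0,0.025,-0.0014,0,0,0,0],[0,0.02,-0.001,0,0,0,0],[0,0,0,0,0,0,0]]}}

```text
time: 32.5
tool_pos: [0.5977, -0.0955, 0.0005]
tool_rot: [[-0.998, 0.058, 0.001], [0.058, 0.998, -0.0], [-0.001, -0.0, -1.0]]
contact_force: [-0.1, 0.1, 1.1]
width: 0.0001
grasp_force: 0.0
```

Call:
{"fn": "step_arm", "kwargs": {"rows": [[0,0.005,-0.0003,0,0,0,0],[0,0.005,-0.0003,0,0,0,0],[0,0,0,0,0,0,0]]}}

```text
time: 32.88
tool_pos: [0.5994, -0.0956, 0.0003]
tool_rot: [[-0.998, 0.058, 0.0], [0.058, 0.998, -0.0], [-0.0, -0.0, -1.0]]
contact_force: [0.0, 0.1, -0.2]
width: -0.0001
grasp_force: 0.0
```

Call:
{"fn": "step_arm", "kwargs": {"rows": [[0,0.005,-0.0003,0,0,0,0],[0,0,0,0,0,0,0]]}}

```text
time: 33.12
tool_pos: [0.6004, -0.0957, 0.0003]
tool_rot: [[-0.998, 0.057, 0.0], [0.057, 0.998, -0.0], [-0.0, -0.0, -1.0]]
contact_force: [0.1, 0.7, 0.3]
width: 0.0001
grasp_force: 0.0
```

Call:
{"fn": "step_arm", "kwargs": {"rows": [[0,0.005,-0.0003,0,0,0,0],[0,0,0,0,0,0,0]]}}

```text
time: 33.38
tool_pos: [0.6011, -0.0957, 0.0002]
tool_rot: [[-0.998, 0.057, -0.0], [0.057, 0.998, -0.0], [0.0, -0.0, -1.0]]
contact_force: [-1.7, 1.3, 0.5]
width: 0.0001
grasp_force: 0.9
```

Call:
{"fn": "step_arm", "kwargs": {"rows": [[0,0.004,-0.0003,0,0,0,0],[0,0,0,0,0,0,0]]}}

```text
time: 33.62
tool_pos: [0.6013, -0.0957, 0.0001]
tool_rot: [[-0.998, 0.057, -0.001], [0.057, 0.998, -0.0], [0.001, -0.0, -1.0]]
contact_force: [-6.3, 0.4, 3.0]
width: -0.0001
grasp_force: 3.3
```

Call:
{"fn": "step_arm", "kwargs": {"rows": [[0,0.004,-0.0003,0,0,0,0],[0,0,0,0,0,0,0]]}}

```text
time: 33.88
tool_pos: [0.6014, -0.0958, 0.0001]
tool_rot: [[-0.998, 0.057, -0.003], [0.057, 0.998, -0.0], [0.003, -0.0, -1.0]]
contact_force: [-11.2, 1.6, 6.0]
width: 0.0002
grasp_force: 5.6
```

Call:
{"fn": "step_arm", "kwargs": {"rows": [[0,0.004,-0.0003,0,0,0,0],[0,0,0,0,0,0,0]]}}

```text
time: 34.12
tool_pos: [0.6014, -0.0958, -0.0]
tool_rot: [[-0.998, 0.057, -0.005], [0.057, 0.998, -0.0], [0.005, -0.0, -1.0]]
contact_force: [-16.3, 2.1, 8.7]
width: 0.0
grasp_force: 7.9
```

Call:
{"fn": "step_arm", "kwargs": {"rows": [[0,-0.05,0.0029,0,0,0,0],[0,-0.0072,-0.125,0,0,0,0],[0,-0.0072,-0.125,0,0,0,0],[0,0,0,0,0,0,0],[0,0.03,-0.0017,0,0,0,0],[0,0.011,-0.0006,0,0,0,0],[0,0,0,0,0,0,0],[0,0.003,0,0,0,0,0],[0,0,0,0,0,0,0]]}}

```text
time: 35.25
tool_pos: [0.5985, -0.1449, 0.0001]
tool_rot: [[-0.998, 0.056, -0.003], [0.056, 0.998, 0.0], [0.003, 0.0, -1.0]]
contact_force: [-9.8, 0.3, 6.3]
width: -0.0
grasp_force: 5.0
```

Call:
{"fn": "step_arm", "kwargs": {"rows": [[0,0.003,0,0,0,0,0],[0,0,0,0,0,0,0]]}}

```text
time: 35.5
tool_pos: [0.5986, -0.1449, 0.0]
tool_rot: [[-0.998, 0.057, -0.004], [0.057, 0.998, 0.0], [0.004, -0.0, -1.0]]
contact_force: [-14.1, 1.6, 8.5]
width: -0.0
grasp_force: 6.7
```

Call:
{"fn": "step_arm", "kwargs": {"rows": [[0,-0.05,0.0029,0,0,0,0],[0,-0.0072,-0.125,0,0,0,0],[0,-0.0072,-0.125,0,0,0,0],[0,0,0,0,0,0,0],[0,0.03,-0.0017,0,0,0,0],[0,0.014,-0.0006,0,0,0,0],[0,0,0,0,0,0,0],[0,0.003,0,0,0,0,0],[0,0,0,0,0,0,0]]}}

```text
time: 36.62
tool_pos: [0.5957, -0.1944, 0.0001]
tool_rot: [[-0.998, 0.056, -0.003], [0.056, 0.998, 0.001], [0.003, 0.0, -1.0]]
contact_force: [-11.2, 2.1, 6.1]
width: 0.0002
grasp_force: 5.3
```

Call:
{"fn": "step_arm", "kwargs": {"rows": [[0,0.003,0,0,0,0,0],[0,0,0,0,0,0,0]]}}

```text
time: 36.88
tool_pos: [0.5957, -0.1944, -0.0]
tool_rot: [[-0.998, 0.056, -0.004], [0.056, 0.998, 0.001], [0.004, 0.0, -1.0]]
contact_force: [-13.2, 2.9, 9.2]
width: 0.0002
grasp_force: 7.0
```

Contact x positions line up with the fence slope, so the row is flush. I'll back off and lift, then check the row and measure the sander.

Call:
{"fn": "step_arm", "kwargs": {"rows": [[1,-0.05,0.0029,0,0,0,0],[1,-0.05,0.0029,0.1,0,0,0],[1,0,0,0.25,0,0,0],[1,0,0,0.25,0,0,0],[1,0,0.1,0.2,0,0,0],[1,0,0.2,0,0,0,0],[1,0,0.25,0,0,0,0],[1,0,0.25,0,0,0,0],[1,0,0,0,0,0,0]]}}

```text
time: 38.0
tool_pos: [0.5777, -0.0294, 0.1606]
tool_rot: [[-0.999, 0.051, 0.001], [0.051, 0.999, 0.002], [-0.001, 0.002, -1.0]]
contact_force: [0.2, -0.3, -0.7]
width: 0.0853
grasp_force: 0.0
```

```bash
cat > m2.py <<'E'
from h import *
np.set_printoptions(precision=4,suppress=True)
t=bot.snapshot("top"); s=bot.snapshot("scene"); ob=bot.observe(); print(ob["tool_pos"],ob["tool_rot"][:,2])
cv2.imwrite("pics/tA.png",t); cv2.imwrite("pics/sA.png",s)
o=np.array([.620,-.061]);th=np.radians(-3.28);R=np.array([[np.cos(th),-np.sin(th)],[np.sin(th),np.cos(th)]])
for nm,j,thr in(("black",-134,18),("honey",-84,30),("cream",-34,22)):
    uv=proj("scene",[*(o+R@[.027,j/1000]),.032])[0]
    c,m=seg("scene",s,uv,thr,25); q=1000*(unproj("scene",c,.032)[:,:2]-o)@R
    print(nm,"x",np.percentile(q[:,0],[2,98]),"y",np.percentile(q[:,1],[2,98]),"ang",cv2.minAreaRect(np.float32(q))[2])
u,v=147,144; c=cv2.resize(t[v:v+64,u:u+64],None,fx=8,fy=8,interpolation=cv2.INTER_CUBIC)
lab=cv2.cvtColor(c,cv2.COLOR_BGR2LAB); f=lab[...,1].astype(float)
th_,m=cv2.threshold(np.uint8(np.clip((f-120)*5,0,255)),0,255,cv2.THRESH_BINARY+cv2.THRESH_OTSU)
m=cv2.morphologyEx(m,cv2.MORPH_OPEN,np.ones((17,17),np.uint8))
cn=max(cv2.findContours(m,cv2.RETR_EXTERNAL,cv2.CHAIN_APPROX_NONE)[0],key=cv2.contourArea).reshape(-1,2)
P=(cn+.5)/8-.5+[u,v]; print("sander",rect("top",P,.072))
E
python3 m2.py
```

```text
[ 0.5776 -0.034   0.1604] [ 0.0006 -0.0004 -1.    ]
black x [-8.6288 56.8761] y [-161.5235 -111.1455] ang 89.98210906982422
honey x [-5.7759 56.9972] y [-108.2109  -57.9878] ang 0.2644060254096985
cream x [-5.0104 56.166 ] y [-58.8046  -8.9163] ang 89.8539047241211
sander (array([0.5818, 0.2862]), array([ 85.0527, 125.2528]), 81.13919830322266)
```

Run:
```python
from h import *
np.set_printoptions(precision=4,suppress=True)
t=cv2.imread("pics/tA.png")
lab=cv2.cvtColor(t,cv2.COLOR_BGR2LAB).astype(float)
print("body",np.median(lab[168:182,172:183].reshape(-1,3),0),"cork",np.median(lab[190:198,168:180].reshape(-1,3),0))
for thr in(10,13,16,19,22):
    c,m=seg("top",t,(178,174),thr,25,8); print(thr,rect("top",c,.072))
```

```text
body [121. 146. 163.] cork [131. 137. 160.]
10 (array([0.5883, 0.2906]), array([30.57  , 57.4953]), 86.97038269042969)
13 (array([0.5884, 0.2913]), array([32.7888, 58.1759]), 86.6600112915039)
16 (array([0.5989, 0.3004]), array([53.1353, 79.0428]), 87.71299743652344)
19 (array([0.5822, 0.2942]), array([ 81.7649, 122.1607]), 88.05110931396484)
22 (array([0.5887, 0.2986]), array([132.8239,  84.6122]), 3.0655970573425293)
```

Call:
{"fn": "step_arm", "kwargs": {"rows": [[1,0.0084,0.271,0,0,0,0],[1,0.0084,0.271,0,0,0,0],[1,0.0084,0.271,0,0,0,0],[1,0.0084,0.271,0,0,0,0],[1,0.0084,0.271,0,0,0,0],[1,0.0084,0.271,0,0,0,0],[1,0,0,0,0,0,0],[1,0,0,-0.2,0,0,0],[1,0,0,-0.1,0,0,0],[1,0,0,0,0,0,0],[1,0,0,0,0,0,0]]}}

```text
time: 39.48
tool_pos: [0.5882, 0.2902, 0.1013]
tool_rot: [[-0.998, 0.058, 0.002], [0.058, 0.998, 0.0], [-0.002, 0.0, -1.0]]
contact_force: [-0.4, 0.3, 0.2]
width: 0.0855
grasp_force: 0.0
```

Call:
{"fn": "step_arm", "kwargs": {"rows": [[1,0,0.003,-0.2,0,0,0],[1,0,0,-0.15,0,0,0],[1,0,0,-0.11,0,0,0],[1,0,0,0,0,0,0],[0.3,0,0,0,0,0,0],[0.3,0,0,0,0,0,0],[0.3,0,0,0,0,0,0],[0.3,0,0,0,0,0,0],[0.3,0,0,0,0,0,0]], "grip_force": 45}}

```text
time: 40.6
tool_pos: [0.5877, 0.2914, 0.0085]
tool_rot: [[-0.998, 0.057, 0.001], [0.057, 0.998, 0.0], [-0.001, 0.0, -1.0]]
contact_force: [-0.1, 0.1, 2.1]
width: 0.0352
grasp_force: 51.0
```

Call:
{"fn": "step_arm", "kwargs": {"rows": [[0.3,0,0,0.25,0,0,0],[0.3,0,0,0.25,0,0,0],[0.3,0.0359,-0.2412,0,0,0,0],[0.3,0.0359,-0.2412,0,0,0,0],[0.3,0.0359,-0.2412,0,0,0,0],[0.3,0.0359,-0.2412,0,0,0,0],[0.3,0.0359,-0.2412,0,0,0,0],[0.3,0.0359,-0.2412,0,0,0,0],[0.3,0.0359,-0.2412,0,0,0,0],[0.3,0.0359,-0.2412,0,0,0,0],[0.3,0,0,0,0,0,0],[0.3,0,0,0,0,0,0]]}}

```text
time: 42.1
tool_pos: [0.6447, -0.094, 0.1081]
tool_rot: [[-0.998, 0.057, -0.0], [0.057, 0.998, 0.001], [0.0, 0.001, -1.0]]
contact_force: [-0.6, 1.6, -1.3]
width: 0.0353
grasp_force: 50.7
```

```bash
cat > m3.py <<'E'
from h import *
np.set_printoptions(precision=4,suppress=True)
ob=bot.observe();s=bot.snapshot("scene");ob2=bot.observe();t=bot.snapshot("top");ob3=bot.observe()
print(ob3["tool_pos"],ob3["tool_rot"][:,1],ob3["tool_rot"][:,2],ob3["width"])
print(np.mean([o["contact_force"] for o in(ob,ob2,ob3)],0))
p=ob3["tool_pos"]; o=np.array([.620,-.061]);th=np.radians(-3.28);R=np.array([[np.cos(th),-np.sin(th)],[np.sin(th),np.cos(th)]])
print("jig",1000*(p[:2]-o)@R)
cv2.imwrite("pics/tB.png",t); cv2.imwrite("pics/sB.png",s)
E
python3 m3.py
python3 - <<'E'
import cv2,numpy as np
t=cv2.imread("pics/tB.png");s=cv2.imread("pics/sB.png")
E
```

```text
[ 0.6448 -0.0933  0.1083] [0.056  0.9984 0.0004] [ 0.0002  0.0004 -1.    ] 0.0355428550558324
[-0.2366  1.0179 -1.972 ]
jig [ 26.6415 -30.8657]
```

```bash
cat > m4.py <<'E'
from h import *
import sys
np.set_printoptions(precision=1,suppress=True)
s=cv2.imread(sys.argv[1])
o=np.array([.620,-.061]);th=np.radians(-3.28);R=np.array([[np.cos(th),-np.sin(th)],[np.sin(th),np.cos(th)]])
for nm,j,thr in(("black",-134,18),("honey",-84,30),("cream",-34,22)):
    uv=proj("scene",[*(o+R@[.015,j/1000]),.032])[0]
    c,m=seg("scene",s,uv,thr,25); q=1000*(unproj("scene",c,.032)[:,:2]-o)@R
    print(nm,"x",np.percentile(q[:,0],[2,98]),"y",np.percentile(q[:,1],[2,98]),"ang",cv2.minAreaRect(np.float32(q))[2])
E
python3 m4.py pics/sB.png
```

```text
black x [-8.8 56.9] y [-161.6 -111.2] ang 89.51072692871094
honey x [-5.8 56.9] y [-108.2  -58.1] ang 0.2509758174419403
cream x [-5.1 56.2] y [-58.8  -9. ] ang 89.8539047241211
```

Call:
{"fn": "step_arm", "kwargs": {"rows": [[0.3,0.0025,-0.005,-0.15,0,0,0],[0.3,0,0,-0.12,0,0,0],[0.3,0,0,-0.05,0,0,0],[0.3,0,0,0,0,0,0],[0.3,0,0,0,0,0,0]]}}

```text
time: 42.82
tool_pos: [0.6459, -0.0955, 0.0453]
tool_rot: [[-0.998, 0.057, 0.002], [0.057, 0.998, -0.0], [-0.002, -0.0, -1.0]]
contact_force: [0.5, 1.4, -1.4]
width: 0.0354
grasp_force: 50.7
```

Call:
{"fn": "step_arm", "kwargs": {"rows": [[0.3,0,0,-0.015,0,0,0],[0.3,0,0,-0.01,0,0,0],[0.3,0,0,0,0,0,0],[0.3,0,0,0,0,0,0]]}}

```text
time: 43.32
tool_pos: [0.6454, -0.0956, 0.0394]
tool_rot: [[-0.998, 0.058, 0.001], [0.058, 0.998, -0.0], [-0.001, -0.0, -1.0]]
contact_force: [0.2, 0.9, -1.8]
width: 0.0355
grasp_force: 50.7
```

Call:
{"fn": "step_arm", "kwargs": {"rows": [[0.3,0,0,-0.005,0,0,0],[0.3,0,0,-0.005,0,0,0],[0.3,0,0,0,0,0,0],[0.3,0,0,0,0,0,0]]}}

```text
time: 43.82
tool_pos: [0.6454, -0.0956, 0.0373]
tool_rot: [[-0.998, 0.057, 0.0], [0.057, 0.998, -0.0], [-0.001, -0.0, -1.0]]
contact_force: [-0.0, -0.1, -1.4]
width: 0.0355
grasp_force: 50.7
```

```bash
python3 m3.py
```

```text
[ 0.6454 -0.0956  0.0373] [ 0.0574  0.9983 -0.0001] [ 0.0005 -0.0002 -1.    ] 0.0351671519745045
[-0.251  -0.0758 -1.8803]
jig [ 27.3422 -33.1212]
```

Call:
{"fn": "step_arm", "kwargs": {"rows": [[0.3,0,0.007,-0.005,0,0,0],[0.3,0,0,-0.005,0,0,0],[0.3,0,0,0,0,0,0],[0.3,0,0,0,0,0,0]]}}

```text
time: 44.42
tool_pos: [0.6455, -0.0941, 0.0354]
tool_rot: [[-0.998, 0.057, 0.001], [0.057, 0.998, -0.0], [-0.001, 0.0, -1.0]]
contact_force: [-0.4, 1.0, -0.3]
width: 0.0351
grasp_force: 50.9
```

Call:
{"fn": "step_arm", "kwargs": {"rows": [[0.3,0,0,-0.005,0,0,0],[0.3,0,0,0,0,0,0],[0.3,0,0,0,0,0,0]]}}

```text
time: 44.8
tool_pos: [0.6455, -0.0942, 0.0344]
tool_rot: [[-0.998, 0.057, 0.001], [0.057, 0.998, -0.0], [-0.001, -0.0, -1.0]]
contact_force: [0.2, 1.6, 1.4]
width: 0.0353
grasp_force: 51.1
```

Call:
{"fn": "step_arm", "kwargs": {"rows": [[0.3,0,0,-0.005,0,0,0],[0.3,0,0,0,0,0,0],[0.3,0,0,0,0,0,0]]}}

```text
time: 45.18
tool_pos: [0.6455, -0.0942, 0.0334]
tool_rot: [[-0.998, 0.057, 0.001], [0.057, 0.998, -0.0], [-0.001, -0.0, -1.0]]
contact_force: [0.4, 1.3, 1.7]
width: 0.0353
grasp_force: 51.2
```

```bash
python3 m3.py
```

```text
[ 0.6455 -0.0942  0.0333] [ 0.0574  0.9983 -0.0001] [ 0.0006 -0.0001 -1.    ] 0.035983091128061376
[0.7966 1.5954 1.9658]
jig [ 27.3143 -31.6824]
```

Pressing with about 3.5 N, which is roughly 4 mm of sole travel. Now the sweep from cream to black.

Call:
{"fn": "step_arm", "kwargs": {"rows": [[0.3,-0.0011,-0.02,0,0,0,0],[0.3,-0.0023,-0.04,0,0,0,0],[0.3,-0.0023,-0.04,0,0,0,0],[0.3,-0.0023,-0.04,0,0,0,0],[0.3,-0.0023,-0.04,0,0,0,0],[0.3,-0.0023,-0.04,0,0,0,0],[0.3,-0.0023,-0.04,0,0,0,0],[0.3,-0.0011,-0.02,0,0,0,0]]}}

```text
time: 46.28
tool_pos: [0.6421, -0.1509, 0.0333]
tool_rot: [[-0.998, 0.058, 0.0], [0.058, 0.998, -0.0], [-0.0, -0.0, -1.0]]
contact_force: [-0.7, 2.0, 2.1]
width: 0.0355
grasp_force: 51.3
```

Call:
{"fn": "step_arm", "kwargs": {"rows": [[0.3,-0.0023,-0.04,0,0,0,0],[0.3,-0.0023,-0.04,0,0,0,0],[0.3,-0.0023,-0.04,0,0,0,0],[0.3,-0.0023,-0.04,0,0,0,0],[0.3,-0.0023,-0.04,0,0,0,0],[0.3,-0.0012,-0.02,0,0,0,0],[0.3,-0.0009,-0.015,0,0,0,0],[0.3,0,0,0,0,0,0],[0.3,0,0,0,0,0,0]]}}

```text
time: 47.4
tool_pos: [0.6395, -0.1975, 0.0334]
tool_rot: [[-0.998, 0.057, 0.0], [0.057, 0.998, -0.001], [-0.001, -0.001, -1.0]]
contact_force: [0.9, -0.5, 2.1]
width: 0.0355
grasp_force: 51.3
```

```bash
python3 m3.py; python3 m4.py pics/sB.png
```

```text
[ 0.6395 -0.1973  0.0333] [ 0.0574  0.9984 -0.0004] [ 0.0004 -0.0005 -1.    ] 0.035270264822092
[ 0.1322 -0.8946  2.1088]
jig [  27.221  -134.9696]
black x [ 9.4 48.7] y [-137.4  -84.9] ang 51.037742614746094
honey x [-5.8 53.5] y [-106.7  -58.1] ang 0.26031339168548584
cream x [-5.  56.1] y [-58.8  -9. ] ang 0.24805742502212524
```

Call:
{"fn": "step_arm", "kwargs": {"rows": [[0.3,0,0,0.05,0,0,0],[0.3,0,0,0.15,0,0,0],[0.3,0,0,0.25,0,0,0],[0.3,0,0,0.05,0,0,0],[0.3,0,0,0,0,0,0]]}}

```text
time: 48.12
tool_pos: [0.6395, -0.1971, 0.1336]
tool_rot: [[-0.998, 0.057, 0.001], [0.057, 0.998, -0.0], [-0.001, -0.0, -1.0]]
contact_force: [-0.3, 0.6, -2.4]
width: 0.0354
grasp_force: 50.7
```

```bash
python3 m3.py; python3 m4.py pics/sB.png
python3 - <<'E'
from h import *
t=cv2.imread("pics/tB.png"); s=cv2.imread("pics/sB.png")
a=cv2.resize(t[148:208,152:212],(600,600),interpolation=cv2.INTER_CUBIC)
cv2.imwrite("pics/v9.png",a)
E
```

```text
[ 0.6389 -0.197   0.1321] [0.0572 0.9984 0.0002] [-0.0014  0.0003 -1.    ] 0.035079397735895766
[-0.2965  0.2566 -2.1747]
jig [  26.6507 -134.7358]
black x [-8.6 56.9] y [-161.5 -111.3] ang 89.76545715332031
honey x [-5.8 56.7] y [-108.2  -58.3] ang 0.2509757876396179
cream x [-4.9 55.8] y [-58.8  -9. ] ang 0.24805742502212524
```

View pics/v9.png

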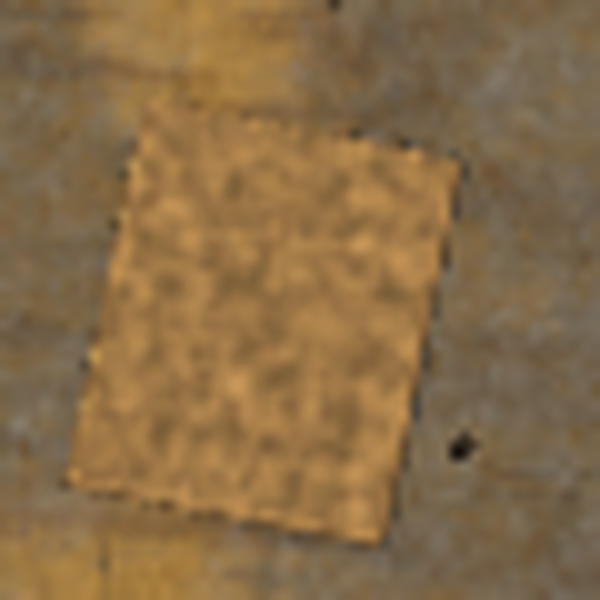

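The cork is clear, with corners at about (143,105), (458,162), (380,543) and (70,480) in the 10× crop. The row is intact after the sweep.

Run:
```python
from h import *
c=np.array([(143,105),(458,162),(380,543),(70,480)])/10-.5+[152,148]
P=unproj("top",c,.006)[:,:2]; d=(P[0]-P[3]+P[1]-P[2]); e=P[0]-P[1]+P[3]-P[2]
print(P.mean(0),np.degrees(np.arctan2(d[1],d[0])),np.degrees(np.arctan2(e[1],e[0]))-90,np.linalg.norm(d)/2,np.linalg.norm(e)/2)
```

```text
[0.57840557 0.29894452] -8.920107627414897 -9.299865996229087 0.1068296248632788 0.08790237220158859
```

Call:
{"fn": "step_arm", "kwargs": {"rows": [[0.3,-0.0305,0.248,0,0,0,-0.0032],[0.3,-0.0305,0.248,0,0,0,-0.0032],[0.3,-0.0305,0.248,0,0,0,-0.0032],[0.3,-0.0305,0.248,0,0,0,-0.0032],[0.3,-0.0305,0.248,0,0,0,-0.0032],[0.3,-0.0305,0.248,0,0,0,-0.0032],[0.3,-0.0305,0.248,0,0,0,-0.0032],[0.3,-0.0305,0.248,0,0,0,-0.0032],[0.3,-0.0305,0.248,0,0,0,-0.0032],[0.3,-0.0305,0.248,0,0,0,-0.0032],[0.3,0,0,0,0,0,0],[0.3,0,0,0,0,0,0]]}}

```text
time: 49.72
tool_pos: [0.5782, 0.2981, 0.1322]
tool_rot: [[-0.988, 0.157, -0.001], [0.157, 0.988, -0.002], [0.001, -0.002, -1.0]]
contact_force: [1.3, -0.2, -1.5]
width: 0.0357
grasp_force: 50.7
```

Call:
{"fn": "step_arm", "kwargs": {"rows": [[0.3,0,0,-0.2,0,0,0],[0.3,0,0,-0.2,0,0,0],[0.3,0,0,-0.1,0,0,0],[0.3,0,0,0,0,0,0],[0.3,0,0,0,0,0,0]]}}

```text
time: 50.35
tool_pos: [0.5793, 0.2989, 0.0347]
tool_rot: [[-0.987, 0.158, 0.002], [0.158, 0.987, 0.001], [-0.002, 0.001, -1.0]]
contact_force: [-0.2, -0.3, -1.0]
width: 0.0353
grasp_force: 50.7
```

Call:
{"fn": "step_arm", "kwargs": {"rows": [[0.3,-0.003,0,-0.06,0,0,0],[0.3,0,0,-0.04,0,0,0],[0.3,0,0,0,0,0,0],[0.3,0,0,0,0,0,0]]}}

```text
time: 50.85
tool_pos: [0.578, 0.2989, 0.0135]
tool_rot: [[-0.988, 0.157, 0.001], [0.157, 0.988, -0.0], [-0.001, 0.0, -1.0]]
contact_force: [-0.4, 0.0, -2.4]
width: 0.0356
grasp_force: 50.7
```

Lower the last 3.5 mm, release gently and lift clear.

Call:
{"fn": "step_arm", "kwargs": {"rows": [[0.3,0,0,-0.01,0,0,0],[0.3,0,0,-0.008,0,0,0],[0.3,0,0,0,0,0,0],[0.3,0,0,0,0,0,0]]}}

```text
time: 51.35
tool_pos: [0.578, 0.2988, 0.0098]
tool_rot: [[-0.988, 0.157, 0.001], [0.157, 0.988, -0.0], [-0.001, 0.0, -1.0]]
contact_force: [0.4, -0.9, -0.3]
width: 0.0351
grasp_force: 50.9
```

Call:
{"fn": "step_arm", "kwargs": {"rows": [[0.6,0,0,0,0,0,0],[0.8,0,0,0,0,0,0],[1,0,0,0,0,0,0],[1,0,0,0,0,0,0],[1,0,0,0.05,0,0,0],[1,0,0,0.2,0,0,0],[1,0,0,0.25,0,0,0],[1,0,0,0.25,0,0,0],[1,-0.25,0.1,0,0,0,0],[1,-0.25,0.2,0,0,0,0],[1,-0.2,0.2,0,0,0,0],[1,0,0,0,0,0,0]]}}

```text
time: 52.85
tool_pos: [0.4357, 0.4013, 0.1607]
tool_rot: [[-0.988, 0.151, -0.0], [0.151, 0.988, 0.002], [0.001, 0.002, -1.0]]
contact_force: [1.3, -1.2, -0.4]
width: 0.0855
grasp_force: 0.0
```

```bash
python3 m3.py; python3 m4.py pics/sB.png
python3 - <<'E'
from h import *
t=cv2.imread("pics/tB.png"); s=cv2.imread("pics/sB.png")
for thr in(10,13):
    uv=proj("top",[.578,.299,.072])[0]; c,m=seg("top",t,uv,thr,25,8); print(rect("top",c,.072))
cv2.imwrite("pics/v10.png",np.hstack([cv2.resize(t[130:250,150:380],(575,300),interpolation=cv2.INTER_CUBIC)[:,:400],cv2.resize(s[130:330,200:360],(400,500))[100:400]]) if 0 else np.vstack([cv2.resize(t[130:230,150:380],(690,300),interpolation=cv2.INTER_CUBIC),cv2.resize(s[140:240,190:420],(690,300),interpolation=cv2.INTER_CUBIC)]))
E
```

```text
[0.4392 0.3978 0.1603] [0.1567 0.9876 0.    ] [ 0.0012 -0.0001 -1.    ] 0.08545191853344314
[ 1.1017 -1.2255  0.1138]
jig [-206.7311  447.7323]
black x [-9.  57.2] y [-161.6 -111.1] ang 89.49516296386719
honey x [-5.8 57. ] y [-108.3  -58. ] ang 0.2509757876396179
cream x [-5.  56.2] y [-58.8  -9. ] ang 0.24805738031864166
(array([0.57812238, 0.29627722]), array([29.21282959, 57.10181046]), 81.30256652832031)
(array([0.57859021, 0.2961998 ]), array([30.20725632, 58.74099731]), 81.7861328125)
```

View pics/v10.png

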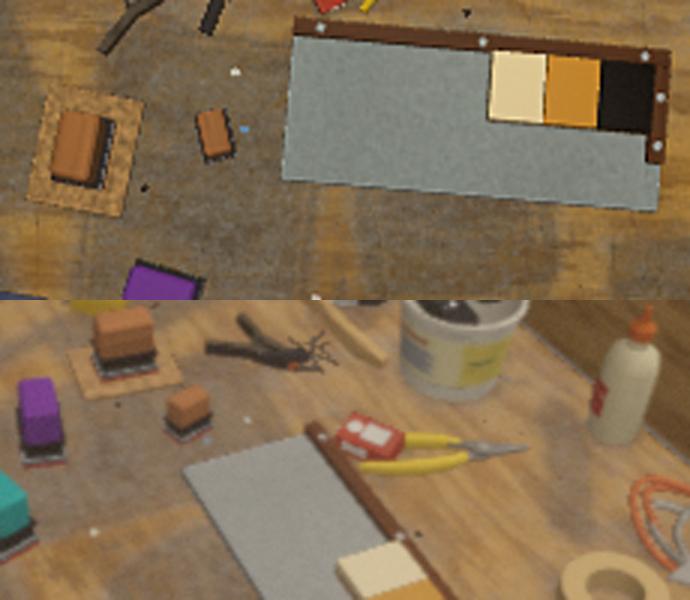

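The final views show the row cream, honey, black from left to right, closed against the stop and flush to the fence. The sander stands in the middle of the cork.

```bash
python3 -c "
from bench import bot
print(bot.finish_job())"
```

```text
the job is handed in; nothing more can be done
None
```

The job is handed in: cream, honey and black (no red or brown chip was there) stand as a closed row flush to fence and stop, swept once from cream to black at about 3.5 N, with the sander back within about 3 mm of the cork's centre; my first two tries at the black chip closed above it, and finding the true fingertip height briefly pressed its top with 72 N from the fingertips.

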